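# Square a plate in the corner, then load it in the drilling nest

### The arm

A 6-joint arm with a two-finger parallel gripper is mounted at the origin on a cart in front of the work surface, level with it; the furniture and walls round the work are solid. World frame = base frame: x ahead of the robot, y to its left, z up, the work surface at z = 0. Lengths are in m, angles in rad, forces in N, time in s.
With the tool pointing down it reaches from about 0.35 to 0.975 m from the base axis. Payload 4.9 kg.
Tool frame: the origin (TCP) lies between the finger pads; the fingertips stand 19 mm ahead of it and the grasp point (between the pads) is the TCP; z points along the fingers, y is the direction in which the jaws open and shut (so a half turn about z gives the same grasp; the last joint's range is limited). The gripper opens to 85 mm and grips with 20 to 120 N. Pads are 22 mm wide; open, the fingers measure 114 mm over their backs; the gripper's body (76 mm by 85 mm) begins 54 mm behind the grasp point. The pads swing forward as they close: fully open they stand 13 mm farther back than shut.
Start: joints at [-0.119, 0.053, 1.613, -0, 1.476, -0.119], TCP at [0.625, 0, 0.25] pointing down, gripper open.
Joint ranges: [-3.01, 3.01], [-1.01, 2.22], [0.06, 2.58], [-1.02, 4.17], [0.09, 2.62], [-3.14, 3.14]. Speed limits (rad/s): [2.57, 2.57, 3.14, 3.14, 3.14, 3.14].

### API

Orientations are given as a unit quaternion [w, x, y, z].
In Python, from plant import state, grab_frame, calibration, job_done gives the robot as it stands. The module is installed in compiled form; this text tells all that it offers.
- The arm moves only by the tool servo_tool, never from a script. Its argument "deltas" is a list that holds one entry, the list of rows, each a list of 5 numbers: the finger opening in mm, from 0 to 85.4, then the shift along the world's x, y, z in mm, then the turn about the world's z in units of 6 degrees (1.0 is 6 degrees). A call has 1 to 5 rows; each row is the pose to reach, as a shift and turn from the pose commanded when the call began; what a row does not reach only later rows make up. A row lasts 1/8 s, in which the tool goes at most 62.5 mm and 10.7 degrees, less where a joint would pass 70% of its speed; a pose out of reach is approached as far as the arm can. A call with a gripper value outside its range is refused whole. The fingers move at their own pace and stop on an object; the grip force is fixed at half the most. Time passes only in rows, so rows that repeat a pose let the fingers close. It gives the time, the measured TCP pose, the force and the opening at its end, in the units of the state.
- state(): the state, without advancing time (a new reading comes with each control period).
- grab_frame(name): name is "side" or "top"; returns the picture (420x560x3 uint8, red, green, blue); there is no depth.
- calibration(name): a dict with "intrinsics" (3x3 intrinsics, pixels), "world_from_camera" (4x4, takes a point from camera to world coordinates). Camera axes: x right, y down, z forward; pixel columns grow to the right and rows downward; lengths in m; the calibration is good to about 2 mm. A picture is of the moment at which its call begins. calibration takes no time and is no camera call.
- job_done(): hands the job in, once; it reports no verdict.
The state is a dict: "time": time; "joint_pos": joint angles; "joint_vel": joint speeds; "joint_efforts": joint torques, N m; "tool_pos": TCP position; "tool_rot": TCP orientation; "contact_force": force on the tool from outside, world axes, zero at the start; "ft_torque": the same for the moment, N m; "gripper_width": opening from 0.0 (shut) to 1.0 (fully open).
Only numpy, scipy, OpenCV 4.12 (cv2) and the standard library are available. Lean on these libraries where they do the work, as an engineer would, in place of code of your own. Each camera call takes 0.05 s, during which the arm holds its last target.

### The job

The slotted aluminium plate lies askew on the loading half of the blue squaring fixture. Without lifting or tipping it there, slide it over the swarf groove into the corner, press it gently home against the brass end stop (a delicate setting, so never hard; feel for it) and leave it lying flush with the steel fence, let go. Then pick the squared plate up (the fence has a window for a finger) and lay it flat in the grey drilling nest, leaving the other things where they stand.

Things in the scene. Friction and masses are not known exactly. Their poses are not given: they have to be found in the camera images.
- plate: Loose light-metal plate with a slot along its middle, 30 (x) x 85 (y) x 8 (z) mm, about 80 g. Origin: centre of its underside; y is its long axis. It starts flat on the loading half (low y) of the fixture, turned by up to 0.25 rad against it.
- fixture: Fixed squaring fixture, blue table 105 (x) x 270 (y) mm, top 20 mm above its origin (bench height). y runs along it to the brass stop, x toward the steel fence, away from the robot. Table x -55 to +50, y -140 to +130 mm, with a groove 14 mm deep across it, y -24 to -6. Fence: bar along y, face at x +25 mm, 14 thick, 12 high. A plate in the corner has its origin at x +10, 42.5 mm short of the brass face.
- finger_window (a point): Middle of the gap in the fence, on the line of its face, at table height: fixture x +25, y +51.5 mm, axes as the fixture's. The fence spans y -140 to +130 mm of the fixture except this window, y +26 to +77 mm, where the table is flat and a finger can go down behind the plate.
- stop_bracket: Dark steel bracket fixed on the table, 50 (x) x 12 x 14 mm, with a black knob to 26 mm above the table. Origin at table height, fixture x -6.5, y +123 mm, axes as the fixture's. On two rods it carries the brass stop head (50 (x) x 8 x 12 mm), whose face, square to the fence, stands 23 to 35 mm before the bracket's origin (fixture y +88 to +100). Not measured: feel for it, with well under 25 N.
- nest: Drilling nest, fixed to the bench: grey block 62 (x) x 121 (y) mm, origin at bench height. The plate lies on its floor 12 mm above the bench, inside a pocket 34 (x) x 91 (y) mm centred on the origin. Pocket walls are 6 mm high and 8 mm thick; along the long sides they are missing from y -27 to +27 mm, leaving room for fingers.
- round_bar: Bystander: upright turned steel bar 38 mm in diameter, 80 mm high. Origin: centre of its underside.
- oiler: Bystander: amber oil bottle with red spout, 42 mm in diameter, 117 mm high. Origin: centre of its underside.
- bush: Bystander: white turned bush, 45 mm in diameter, 36 mm high. Origin: centre of its underside.
- v_block: Bystander: grey V block 36 x 48 x 34 mm. Origin: centre of its underside.
Not all that is in view belongs to the job. Leave any purple look-alike of the plate alone.

How it is judged:
By the outcome, as a careful person would: the job done as asked, in the order asked, and still so for the second after the job is handed in, with the robot touching nothing.
It also fails if it takes over 58 s, if anything falls off the work surface, if the arm or the gripper's body presses on something with over 40 N, if the wrist force passes 120 N, or if a joint passes its speed limit or range.

## Working session

There is one attempt and no reset: what is moved stays moved. The work goes in short steps, Python scripts to look and compute and a tool call to move; the robot and the scene stay as the last step left them, time stands still between calls to the robot, and variables do not carry over. Pictures are saved under pics/ and viewed, and the job is handed in when it is done.

Besides the shell and the picture viewer there is one more tool, called by a JSON object that holds its "api" and its "payload", one argument or row to a line. servo_tool: Moves the arm, as the interface text tells. Its arguments: {"type":"object","properties":{"deltas":{"type":"array","items":{"type":"array","items":{"type":"array","items":{"type":"number"}}}}},"required":["deltas"]}

```bash
mkdir -p pics; python3 - <<'E'
from plant import *
import cv2,numpy as np
for n in("side","top"):
    f=grab_frame(n); cv2.imwrite(f"pics/{n}0.png",f[:,:,::-1]); c=calibration(n); print(n,np.round(c["intrinsics"],1).tolist(),np.round(c["world_from_camera"],4).tolist())
print(state())
E
```

```text
side [[462.8, 0.0, 280.3], [0.0, 462.8, 212.7], [0.0, 0.0, 1.0]] [[0.996, -0.0727, 0.052, 0.472], [-0.0867, -0.6439, 0.7602, -1.2329], [-0.0218, -0.7617, -0.6476, 0.8139], [0.0, 0.0, 0.0, 1.0]]
top [[473.2, 0.0, 287.1], [0.0, 473.2, 207.6], [0.0, 0.0, 1.0]] [[-0.0284, -0.9907, 0.1328, 0.412], [-0.9996, 0.0293, 0.0053, -0.3484], [-0.0091, -0.1326, -0.9911, 1.1772], [0.0, 0.0, 0.0, 1.0]]
{'time': 0.1, 'joint_pos': array([-1.19034816e-01,  5.33232165e-02,  1.61417439e+00, -5.47711682e-06,
        1.47603387e+00, -1.19006521e-01]), 'joint_vel': array([-0.00021353, -0.00094212, -0.00157739, -0.00097803,  0.00024843,
       -0.00107413]), 'joint_efforts': array([ 6.14647306e-04, -3.94903493e+01, -3.71363103e+01, -4.52310599e-05,
        3.99340541e-03, -4.17574097e-05]), 'tool_pos': array([6.24455730e-01, 4.23202308e-05, 2.49155297e-01]), 'tool_rot': array([-7.60335205e-04,  7.07116268e-01,  7.07096630e-01, -6.01376365e-04]), 'contact_force': array([ 0.42131456, -0.50594456,  0.88050101]), 'ft_torque': array([ 0.02525178, -0.02158944, -0.01653535]), 'gripper_width': 1.0012134849870973}
```

View pics/top0.png

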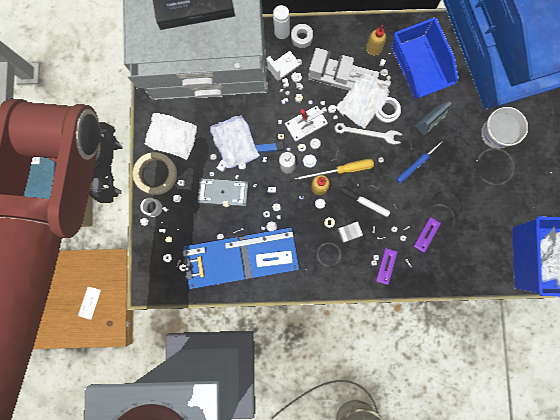

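View pics/side0.png

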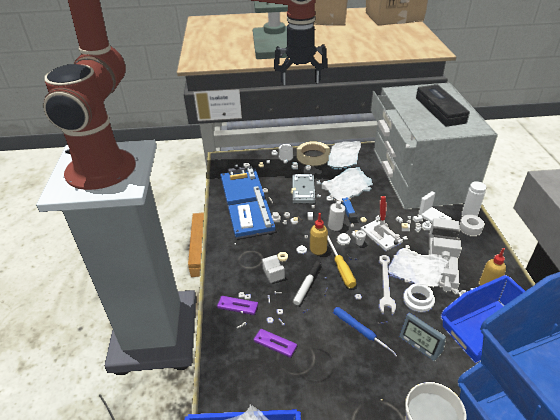

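```bash
python3 - <<'E'
import cv2
t=cv2.imread("pics/top0.png"); 
cv2.imwrite("pics/t0z.png",cv2.resize(t[165:300,150:310],None,fx=4.4,fy=4.4,interpolation=cv2.INTER_CUBIC))
s=cv2.imread("pics/side0.png")
cv2.imwrite("pics/s0z.png",cv2.resize(s[135:250,205:365],None,fx=5,fy=5,interpolation=cv2.INTER_CUBIC))
E
```

```text
(no output)
```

View pics/t0z.png

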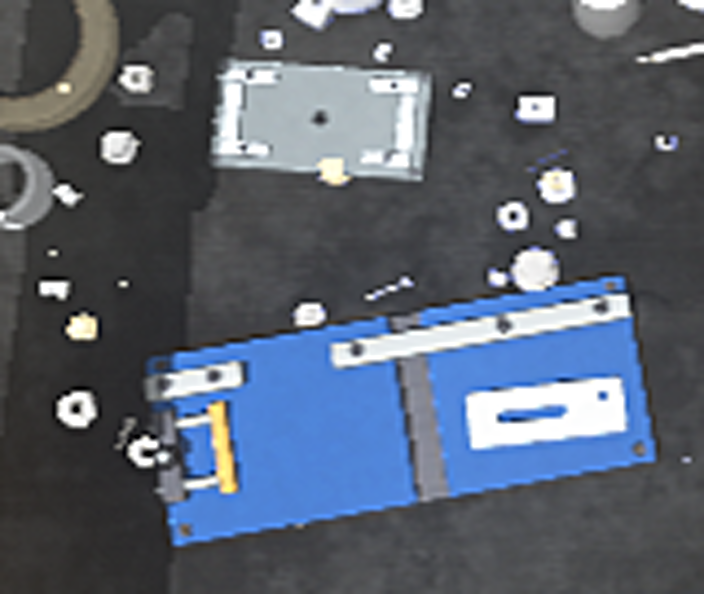

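View pics/s0z.png

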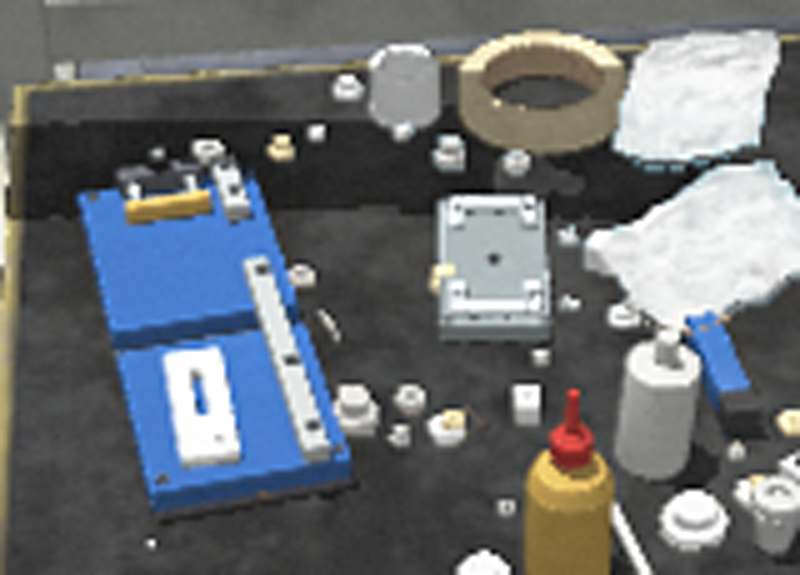

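```bash
cat > h.py <<'E'
import numpy as np,cv2
from plant import *
from scipy.optimize import least_squares
def cam(n):
    c=calibration(n); return np.array(c["intrinsics"]),np.linalg.inv(np.array(c["world_from_camera"]))
C={n:cam(n) for n in("top","side")}
def proj(n,P):
    K,T=C[n]; P=np.atleast_2d(P); q=P@T[:3,:3].T+T[:3,3]; q=q@K.T; return q[:,:2]/q[:,2:]
def unz(n,px,s,o): return (np.array(px,float)+.5)/s-.5+np.array(o)
def w(p,loc):  # p=x,y,th,z0 in m ; loc Nx3 mm
    loc=np.atleast_2d(np.array(loc,float))/1000; c,s=np.cos(p[2]),np.sin(p[2])
    return np.c_[p[0]+c*loc[:,0]-s*loc[:,1],p[1]+s*loc[:,0]+c*loc[:,1],loc[:,2]]
def fit(obs,x0):
    f=lambda p:np.concatenate([(proj(n,w(p,l))-px).ravel() for n,l,px in obs])
    r=least_squares(f,x0); return r.x,r.fun.reshape(-1,2)
E
cat > m.py <<'E'
from h import *
T=lambda px:unz("top",px,4.4,(150,165)); S=lambda px:unz("side",px,5,(205,135))
fx=[[50,-140,20],[-55,-140,20],[-55,130,20],[50,130,20]]
ot=("top",fx,T([(622,277),(656,461),(177,545),(150,357)]))
os_=("side",fx,S([(350,458),(153,508),(80,200),(250,180)]))
for o in([ot],[os_],[ot,os_]): 
    p,r=fit(o,[.45,-.1,0.1]); print("fix",p.round(4),r.round(1).tolist())
F=p
pl=[[15,-42.5,28],[-15,-42.5,28],[-15,42.5,28],[15,42.5,28]]
ot=("top",pl,T([(620,377),(628,430),(472,450),(466,397)]))
os_=("side",pl,S([(240,458),(180,466),(163,352),(220,345)]))
for o in([ot],[os_],[ot,os_]): 
    p,r=fit(o,[.45,-.1,0.1]); print("plate",p.round(4),r.round(1).tolist())
ne=[[31,-60.5,12],[-31,-60.5,12],[-31,60.5,12],[31,60.5,12]]
ne=[[31,-60.5,18],[-31,-60.5,18],[-31,60.5,18],[31,60.5,18]]
ot=("top",ne,T([(431,73),(418,180),(212,165),(228,60)]))
os_=("side",ne,S([(550,322),(440,328),(440,198),(545,195)]))
for o in([ot],[os_],[ot,os_]): 
    p,r=fit(o,[.5,-.1,0.1]); print("nest",p.round(4),r.round(1).tolist())
E
python3 m.py
```

```text
fix [ 0.4491 -0.2211  0.1422] [[0.8, -0.5], [0.5, 0.2], [-0.7, 0.2], [-0.7, 0.1]]
fix [ 0.4477 -0.2288  0.1516] [[0.9, 1.8], [-0.4, -0.9], [-0.7, 0.1], [0.2, -1.4]]
fix [ 0.4485 -0.223   0.1457] [[1.5, -0.5], [1.4, 0.2], [0.2, 0.7], [0.1, 0.5], [0.7, 0.4], [-0.4, -2.5], [-0.2, -1.2], [0.7, -2.5]]
plate [ 0.4426 -0.3068  0.1   ] [[-0.1, -0.2], [-0.3, 0.2], [0.2, 0.2], [0.1, -0.2]]
plate [ 0.4418 -0.3109  0.0787] [[-0.2, -0.8], [0.0, -0.9], [0.2, 0.9], [-0.0, 1.0]]
plate [ 0.4422 -0.3079  0.0902] [[0.5, 0.2], [0.1, 0.5], [0.6, 0.2], [0.6, -0.2], [0.1, -1.7], [0.4, -1.7], [0.2, 0.3], [-0.1, 0.3]]
nest [ 0.6117 -0.1838 -0.1095] [[0.6, 0.2], [1.3, 0.4], [-0.5, -0.0], [-1.5, -0.6]]
nest [ 0.611  -0.1906 -0.107 ] [[0.4, 0.6], [-0.2, -0.5], [-0.2, -0.3], [-0.1, 0.2]]
nest [ 0.6116 -0.1853 -0.1084] [[1.2, 0.2], [1.9, 0.5], [0.2, 0.1], [-0.9, -0.6], [0.3, -0.6], [-0.2, -1.7], [-0.1, -1.3], [-0.1, -0.9]]
```

```bash
cat >> h.py <<'E'
from scipy.ndimage import map_coordinates
def edge_refine(img,n,segs,p0,ch,R=3.0,it=6,ns=25):
    """segs: list of (a,b) local mm 3d points; finds strongest |gradient| along normals in channel img (float)"""
    g=cv2.GaussianBlur(img.astype(np.float32),(0,0),0.7); p=np.array(p0,float)
    for k in range(it):
        L=[];Q=[];N=[]
        for a,b in segs:
            t=np.linspace(.06,.94,ns)[:,None]; l=np.array(a)*(1-t)+np.array(b)*t
            q=proj(n,w(p,l)); d=q[-1]-q[0]; nn=np.array([-d[1],d[0]])/np.hypot(*d)
            s=np.arange(-R,R+.01,.1); P=q[:,None]+s[None,:,None]*nn
            v=map_coordinates(g,[P[...,1],P[...,0]],order=1,mode='nearest'); gr=np.abs(np.gradient(v,axis=1))
            i=gr.argmax(1); ok=gr[np.arange(ns),i]>ch
            wgt=gr**4; off=(wgt*s).sum(1)/wgt.sum(1)
            off=s[i]
            for j in np.where(ok)[0]: L.append(l[j]);Q.append(q[j]+off[j]*nn);N.append(nn)
        L=np.array(L);Q=np.array(Q);N=np.array(N)
        r=least_squares(lambda p:((proj(n,w(p,L))-Q)*N).sum(1),p,loss='soft_l1',f_scale=.3); p=r.x; R=max(1.5,R*.7)
    return p,len(L),np.median(np.abs(r.fun))
FIX=[([-55,-140,20],[-55,130,20]),([50,-140,20],[-55,-140,20]),([25,-140,32],[25,26,32]),([50,-130,20],[50,70,20])]
PL=[([15,-42.5,28],[15,42.5,28]),([-15,-42.5,28],[-15,42.5,28]),([-15,42.5,28],[15,42.5,28]),([-15,-42.5,28],[15,-42.5,28])]
def loc(F,p):
    c,s=np.cos(F[2]),np.sin(F[2]); d=np.array(p[:2])-F[:2]; return np.array([c*d[0]+s*d[1],-s*d[0]+c*d[1]])*1000
E
python3 - <<'E'
from h import *
for n in("top","side"):
    im=cv2.imread(f"pics/{n}0.png").astype(float)
    for nm,ch in(("B",im[...,0]),("R",im[...,2]),("B-R",im[...,0]-im[...,2])):
        F=edge_refine(ch,n,FIX,[.4485,-.223,.1457] if n=="side" else [.4491,-.2211,.1422],3)
        P=edge_refine(ch,n,PL,[.4426,-.3068,.1],3)
        print(n,nm,F[0].round(4),F[1:],P[0].round(4),P[1:],loc(F[0],P[0]).round(1),(P[0][2]-F[0][2]).round(3))
E
```

```text
h.py:28: RuntimeWarning: invalid value encountered in divide
  wgt=gr**4; off=(wgt*s).sum(1)/wgt.sum(1)
Traceback (most recent call last):
  File "h.py", line 32, in edge_refine
    r=least_squares(lambda p:((proj(n,w(p,L))-Q)*N).sum(1),p,loss='soft_l1',f_scale=.3); p=r.x; R=max(1.5,R*.7)
  File "h.py", line 32, in <lambda>
    r=least_squares(lambda p:((proj(n,w(p,L))-Q)*N).sum(1),p,loss='soft_l1',f_scale=.3); p=r.x; R=max(1.5,R*.7)
                                      ~^^^^^
  File "h.py", line 12, in w
    return np.c_[p[0]+c*loc[:,0]-s*loc[:,1],p[1]+s*loc[:,0]+c*loc[:,1],loc[:,2]]
                        ~~~^^^^^
IndexError: index 0 is out of bounds for axis 1 with size 0
```

```bash
sed -i '/wgt/d' h.py; python3 - <<'E'
from h import *
for n in("top","side"):
    im=cv2.imread(f"pics/{n}0.png").astype(float)
    for nm,ch in(("B",im[...,0]),("B-R",im[...,0]-im[...,2])):
        F=edge_refine(ch,n,FIX,[.4485,-.223,.1457] if n=="side" else [.4491,-.2211,.1422],1.5)
        print(n,nm,F[0].round(4),F[1:])
    for nm,ch in(("R",im[...,2]),("G",im[...,1])):
        P=edge_refine(ch,n,PL,[.4426,-.3068,.1] if n=="top" else [.442,-.311,.08],1.5)
        print(n,nm,P[0].round(4),P[1:],loc(F[0],P[0]).round(1),(P[0][2]-F[0][2]).round(3))
E
```

```text
top B [ 0.4498 -0.2202  0.1473] (99, np.float64(0.20500754257310272))
top B-R [ 0.4491 -0.2202  0.1427] (93, np.float64(0.1857817701000411))
top R [ 0.4432 -0.3062  0.0905] (100, np.float64(0.19998852726092087)) [-18.1 -84.3] -0.052
top G [ 0.4431 -0.3062  0.0931] (100, np.float64(0.21558120092882688)) [-18.2 -84.3] -0.05
side B [ 0.4479 -0.2209  0.1484] (96, np.float64(0.19958630127604055))
side B-R [ 0.4468 -0.2206  0.1426] (100, np.float64(0.29539425323009527))
side R [ 0.4417 -0.3094  0.0857] (100, np.float64(0.3006875960547085)) [-17.7 -87.2] -0.057
side G [ 0.4417 -0.3087  0.0869] (100, np.float64(0.2025281382682319)) [-17.6 -86.5] -0.056
```

{"api": "servo_tool", "payload": {
  "deltas": [
    [[42, -50, -60, 0, 0.4], [42, -95, -120, -50, 0.86], [42, -140, -180, -100, 0.86], [42, -160, -240, -150, 0.86], [42, -182, -300, -150, 0.86]]
  ]
}}

```text
time: 0.72
tool_pos: [0.4709, -0.2324, 0.1257]
tool_rot: [-0.001, 0.674, 0.739, -0.0]
contact_force: [-0.1, -1.0, -0.2]
gripper_width: 0.491
```

{"api": "servo_tool", "payload": {
  "deltas": [
    [[42, 0, -6.5, 0, 0], [42, 0, -6.5, 0, 0], [42, 0, -6.5, -20, 0], [42, 0, -6.5, -20, 0]]
  ]
}}

```text
time: 1.23
tool_pos: [0.4731, -0.237, 0.1075]
tool_rot: [-0.001, 0.674, 0.739, 0.0]
contact_force: [0.4, 0.6, -0.2]
gripper_width: 0.495
```

{"api": "servo_tool", "payload": {
  "deltas": [
    [[42, -15, -35, 0, 0], [42, -30.6, -69.5, 0, 0], [42, -30.6, -69.5, -30, 0], [42, -30.6, -69.5, -40, 0], [42, -30.6, -69.5, -40, 0]]
  ]
}}

```text
time: 1.85
tool_pos: [0.4426, -0.3072, 0.068]
tool_rot: [-0.001, 0.674, 0.739, 0.0]
contact_force: [0.3, -0.7, -0.4]
gripper_width: 0.49
```

```bash
cat > snap.py <<'E'
import sys
from h import *
i=sys.argv[1]
box={"top":(165,300,150,310),"side":(135,250,205,365)}
for n in sys.argv[2:]:
    f=grab_frame(n)[:,:,::-1]; cv2.imwrite(f"pics/{n}{i}.png",f); a,b,c,d=box[n]
    cv2.imwrite(f"pics/{n}{i}z.png",cv2.resize(f[a:b,c:d],None,fx=5 if n=="side" else 4.4,fy=5 if n=="side" else 4.4,interpolation=cv2.INTER_CUBIC))
s=state(); print(s["time"],s["tool_pos"].round(4),s["contact_force"].round(2),s["gripper_width"])
E
python3 snap.py 1 top side
```

```text
1.95 [ 0.4433 -0.3081  0.0693] [-0.13 -1.02  1.07] 0.49084308400280563
```

View pics/side1z.png

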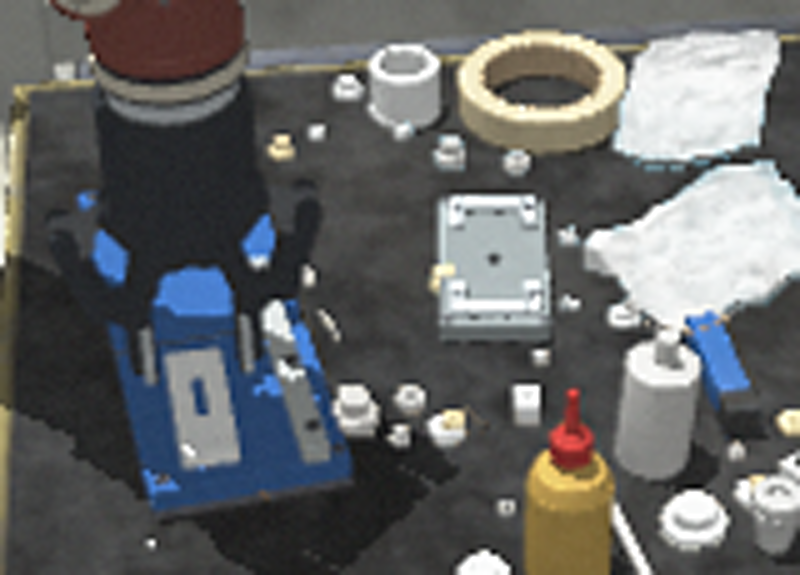

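View pics/top1z.png

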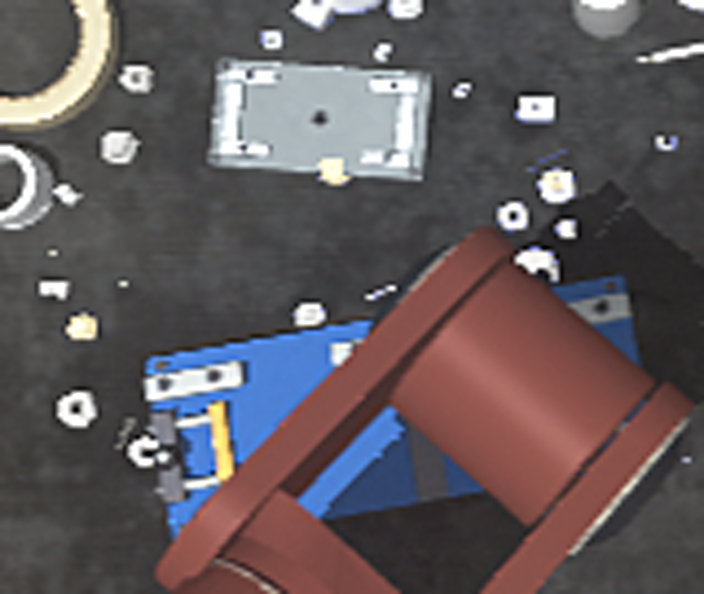

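```bash
python3 - <<'E'
from h import *
P=w([.4429,-.3074,.092],[[-21,0,50],[21,0,50],[-21,-11,50],[21,-11,50]])
print(((proj("side",P)-[205,135]+.5)*5-.5).round())
E
```

```text
[[159. 373.]
 [240. 362.]
 [161. 386.]
 [243. 375.]]
```

{"api": "servo_tool", "payload": {
  "deltas": [
    [[42, 0, 0.7, -15, 0], [42, 0, 0.7, -22, 0], [42, 0, 0.7, -23, 0], [42, 0, 0.7, -24, 0], [42, 0, 0.7, -25, 0]]
  ]
}}

```text
time: 2.58
tool_pos: [0.4426, -0.3077, 0.0434]
tool_rot: [0.0, 0.675, 0.738, 0.0]
contact_force: [0.3, 0.2, -0.8]
gripper_width: 0.494
```

{"api": "servo_tool", "payload": {
  "deltas": [
    [[42, 0, 0, -0.5, 0], [42, 0, 0, -1, 0], [42, 0, 0, -1, 0]]
  ]
}}

```text
time: 2.95
tool_pos: [0.4424, -0.3075, 0.0422]
tool_rot: [0.0, 0.675, 0.738, -0.0]
contact_force: [0.3, -0.3, -0.1]
gripper_width: 0.492
```

{"api": "servo_tool", "payload": {
  "deltas": [
    [[42, 0, 0, -1, 0], [34, 0, 0, -1, 0], [25, 0, 0, -1, 0], [25, 0, 0, -1, 0], [25, 0, 0, -1, 0]]
  ]
}}

```text
time: 3.58
tool_pos: [0.4426, -0.3077, 0.0415]
tool_rot: [0.0, 0.675, 0.738, 0.0]
contact_force: [0.1, 0.3, 2.4]
gripper_width: 0.325
```

```bash
python3 snap.py 2 side
```

```text
3.625 [ 0.4426 -0.3077  0.0415] [-0.89  0.97  3.03] 0.32593288906905615
```

View pics/side2z.png

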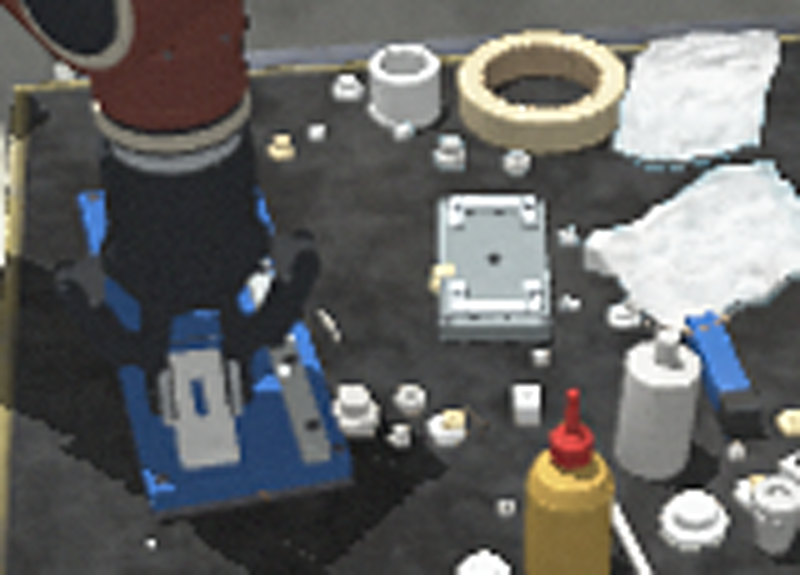

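{"api": "servo_tool", "payload": {
  "deltas": [
    [[25, 0, 0, 0, 0.25], [25, 0, 0, 0, 0.51], [25, -1, 10, 0, 0.51], [25, -3, 22, 0, 0.51], [25, -5, 34, 0, 0.51]]
  ]
}}

```text
time: 4.25
tool_pos: [0.4375, -0.2729, 0.0415]
tool_rot: [0.001, 0.655, 0.756, -0.0]
contact_force: [0.9, -1.9, 4.0]
gripper_width: 0.321
```

{"api": "servo_tool", "payload": {
  "deltas": [
    [[25, -1.8, 12, 0, 0], [25, -3.5, 24, 0, 0], [25, -5.3, 36, 0, 0], [25, -7, 48, 0, 0], [25, -8.8, 60, 0, 0]]
  ]
}}

```text
time: 4.88
tool_pos: [0.4287, -0.213, 0.0415]
tool_rot: [0.0, 0.655, 0.756, -0.0]
contact_force: [0.3, -3.1, 5.3]
gripper_width: 0.324
```

{"api": "servo_tool", "payload": {
  "deltas": [
    [[25, -1.8, 12, 0, 0], [25, -3.5, 24, 0, 0], [25, -4.5, 31.5, 0, 0], [25, -4.5, 31.5, 0, 0]]
  ]
}}

```text
time: 5.38
tool_pos: [0.4241, -0.1809, 0.0415]
tool_rot: [-0.0, 0.654, 0.756, 0.0]
contact_force: [0.5, -0.2, 7.1]
gripper_width: 0.324
```

```bash
python3 snap.py 3 side top
```

```text
5.475 [ 0.4241 -0.1809  0.0415] [ 0.61 -0.63  7.85] 0.3198793254729501
```

View pics/side3z.png

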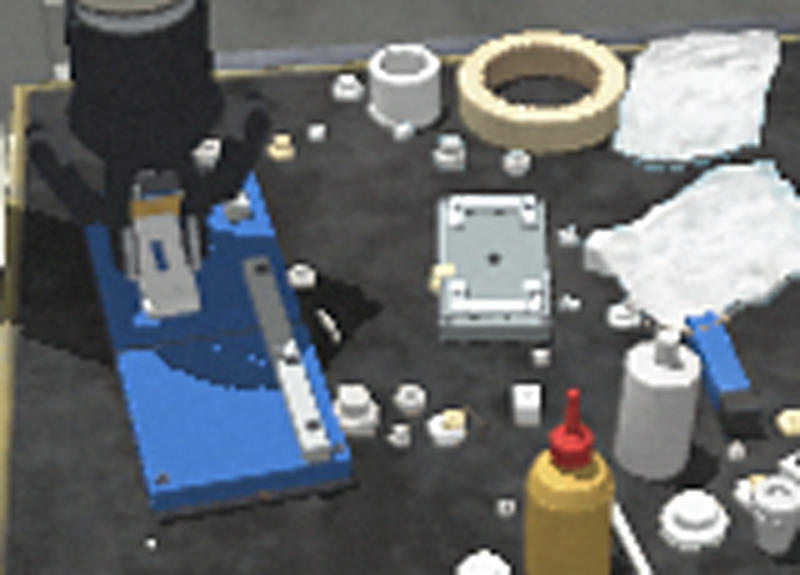

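View pics/top3z.png

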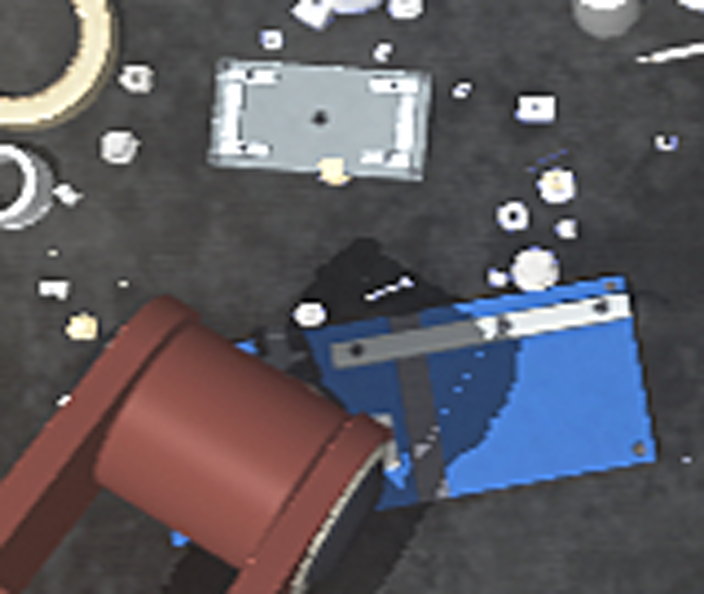

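{"api": "servo_tool", "payload": {
  "deltas": [
    [[25, 5, 0.7, 0.2, 0], [25, 12, 1.7, 0.2, 0], [25, 19, 2.7, 0.2, 0], [25, 24.7, 3.6, 0.2, 0], [25, 24.7, 3.6, 0.2, 0]]
  ]
}}

```text
time: 6.1
tool_pos: [0.4477, -0.1774, 0.0414]
tool_rot: [-0.002, 0.654, 0.756, -0.001]
contact_force: [-4.2, -1.2, 10.6]
gripper_width: 0.323
```

{"api": "servo_tool", "payload": {
  "deltas": [
    [[25, 0.5, 0.1, 0, 0], [25, 1, 0.1, 0, 0]]
  ]
}}

```text
time: 6.35
tool_pos: [0.4478, -0.1774, 0.0414]
tool_rot: [-0.003, 0.654, 0.756, -0.001]
contact_force: [-9.2, -0.9, 13.0]
gripper_width: 0.325
```

{"api": "servo_tool", "payload": {
  "deltas": [
    [[25, -2.5, -0.3, 0, 0], [25, -2.5, -0.3, 0.2, 0]]
  ]
}}

```text
time: 6.6
tool_pos: [0.4472, -0.1775, 0.0415]
tool_rot: [-0.0, 0.655, 0.756, 0.001]
contact_force: [2.5, 1.4, 4.4]
gripper_width: 0.32
```

```bash
python3 snap.py 4 side top; python3 - <<'E'
import cv2
s=cv2.imread("pics/side4.png")
cv2.imwrite("pics/s4zz.png",cv2.resize(s[155:210,205:275],None,fx=11,fy=11,interpolation=cv2.INTER_CUBIC))
E
```

```text
6.7 [ 0.4473 -0.1775  0.0415] [1.46 2.42 5.7 ] 0.323791127886225
```

View pics/s4zz.png

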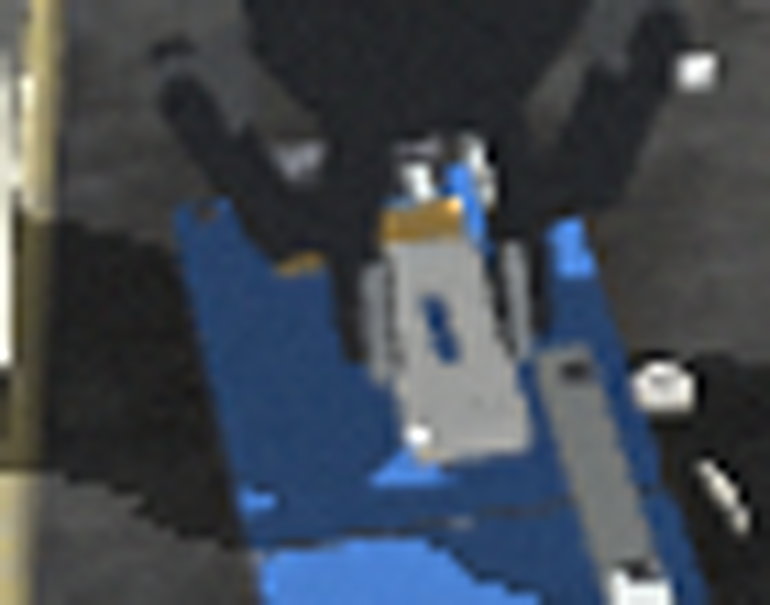

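View pics/top4z.png

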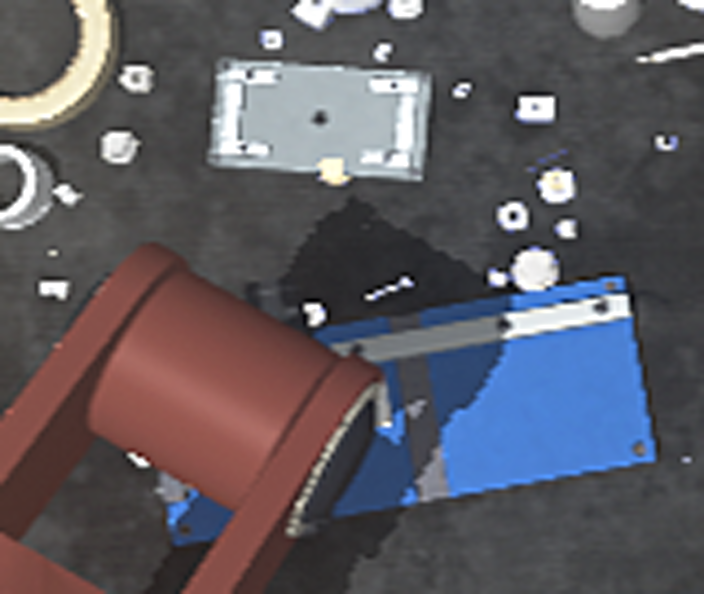

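```bash
cat > ov.py <<'E'
from h import *
import sys
# overlay model on side image crop
def ov(n,i,F,P,box,s,zp=20):
    im=cv2.imread(f"pics/{n}{i}.png"); a,b,c,d=box; z=cv2.resize(im[a:b,c:d],None,fx=s,fy=s,interpolation=cv2.INTER_CUBIC)
    def ln(p,pts,col):
        q=((proj(n,w(p,pts))-[c,a]+.5)*s-.5).round().astype(int); cv2.polylines(z,[q.reshape(-1,1,2)],False,col,1)
    for y in(-24,-6): ln(F,[[-55,y,20],[50,y,20]],(0,255,255))
    ln(F,[[-55,-140,20],[50,-140,20],[50,130,20],[-55,130,20],[-55,-140,20]],(0,255,255))
    for z0 in(20,32):
        ln(F,[[25,-140,z0],[25,26,z0],[39,26,z0],[39,-140,z0],[25,-140,z0]],(0,255,0)); ln(F,[[25,130,z0],[25,77,z0],[39,77,z0],[39,130,z0]],(0,255,0))
    if P is not None:
        ln(P,[[-15,-42.5,zp+8],[15,-42.5,zp+8],[15,42.5,zp+8],[-15,42.5,zp+8],[-15,-42.5,zp+8]],(0,0,255))
    cv2.imwrite(f"pics/ov_{n}{i}.png",z)
if __name__=="__main__":
    ov("side",4,[.4478,-.2208,.145],[.4472,-.1765,.145],(155,210,205,275),11)
    ov("side",0,[.4478,-.2208,.145],None,(135,250,205,365),5)
E
python3 ov.py
```

```text
(no output)
```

View pics/ov_side4.png

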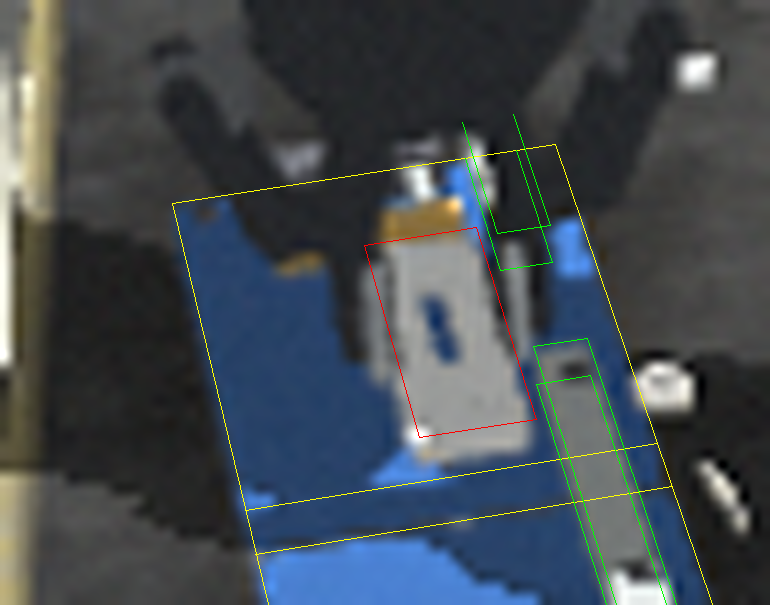

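View pics/ov_side0.png

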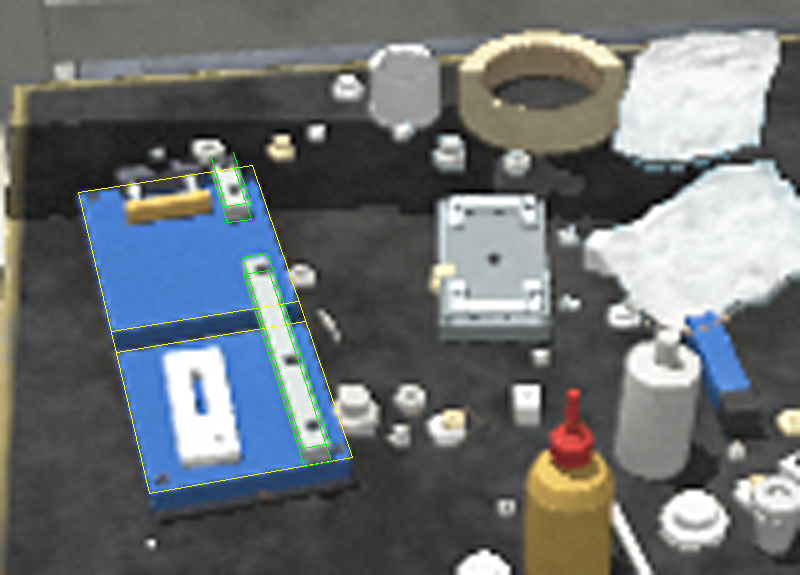

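```bash
python3 - <<'E'
from h import *
pl=[[15,-42.5,28],[-15,-42.5,28],[-15,42.5,28],[15,42.5,28]]
F=[.4478,-.2208,.145]
px=unz("side",[(529,440),(412,458),(383,246),(462,238)],11,(205,155))
p,r=fit([("side",pl,px)],[.447,-.18,.145]); print(p.round(4),r.round(1).tolist(),loc(F,p))
for i in (2,3,4):
    im=cv2.imread(f"pics/side{i}.png").astype(float)
    p0={2:[.4422,-.3087,.09],3:[.4241,-.184,.145],4:p}[i]
    for ch in (2,):
        P=edge_refine(im[...,ch],"side",PL,p0,1.0,R=2.5); print(i,P[0].round(4),P[1:],loc(F,P[0]).round(1))
# brass face from pic0: sample
q=unz("side",[(127,222),(210,208)],5,(205,135))
from scipy.optimize import fsolve
for u in q:
    s=fsolve(lambda v:(proj("side",[[v[0],v[1],.020]])[0]-u),[.45,-.13]); print("brass base",loc(F,s).round(1))
q=unz("top",[(233,490),(222,402)],4.4,(150,165))
for u in q:
    s=fsolve(lambda v:(proj("top",[[v[0],v[1],.032]])[0]-u),[.45,-.13]); print("brass top edge",loc([.4495,-.2202,.145],s).round(1))
E
```

```text
[ 0.4465 -0.1823  0.112 ] [[0.0, -0.5], [-0.1, -0.6], [-1.5, 0.9], [1.6, 0.2]] [ 4.27080321 38.33375972]
2 [ 0.4403 -0.3152  0.1416] (100, np.float64(0.5497533404924089)) [-21.1 -92.3]
3 [ 0.4225 -0.1903  0.171 ] (88, np.float64(0.42067611958549384)) [-20.6  33.9]
4 [ 0.4456 -0.1864  0.1632] (96, np.float64(0.4012091252638596)) [ 2.8 34.4]
brass base [-31.4  92.5]
brass base [17.9 93.6]
brass top edge [-30.9  90.6]
brass top edge [17.4 89.4]
```

```bash
python3 - <<'E'
from h import *
from scipy.optimize import fsolve
F=[.4478,-.2208,.145]
def at(u,z):
    s=fsolve(lambda v:(proj("side",[[v[0],v[1],z]])[0]-u),[.45,-.13]); return loc(F,s).round(1)
for nm,pts,s,o in(("0",[(180,466),(240,458)],5,(205,135)),("2",[(178,468),(240,460)],5,(205,135)),("3",[(143,318),(200,308)],5,(205,135)),("4",[(412,458),(529,440)],11,(205,155))):
    print(nm,[at(u,z) for z in(.028,.020) for u in unz("side",pts,s,o)])
u=unz("side",[(383,246),(462,238)],11,(205,155)); print("far4",[at(v,.028) for v in u])
u=unz("side",[(440,298),(442,358),(427,300),(455,356)],11,(205,155)); print("slot4",[at(v,.028) for v in u])
u=unz("side",[(198,358),(199,412)],5,(205,135)); print("slot0",[at(v,.028) for v in u])
E
python3 - <<'E'
import cv2
for i,b in((0,(200,235,230,260)),(2,(200,235,230,260)),(3,(168,203,222,252)),(4,(170,205,230,260))):
    s=cv2.imread(f"pics/side{i}.png"); a=cv2.resize(s[b[0]:b[1],b[2]:b[3]],None,fx=12,fy=12,interpolation=cv2.INTER_NEAREST)
    v=a if i==0 else cv2.hconcat([v,a])
cv2.imwrite("pics/cmp.png",cv2.resize(v,(800,233)) if v.shape[1]>2000 else cv2.resize(v,None,fx=.55,fy=.55))
E
```

```text
0 [array([ -37.4, -133.1]), array([  -6.8, -134.8]), array([ -36.5, -124.2]), array([  -5.6, -126. ])]
2 [array([ -38.6, -134.3]), array([  -7.1, -136.3]), array([ -37.8, -125.5]), array([  -5.9, -127.5])]
3 [array([-37.,  -9.]), array([-5.3, -8.3]), array([-36.2,   1.2]), array([-4.1,  1.9])]
4 [array([-12.2,  -6.4]), array([17.4, -6.7]), array([-11.1,   3.8]), array([18.9,  3.5])]
far4 [array([-4.4, 84.5]), array([16.3, 82.7])]
slot4 [array([ 6.1, 58. ]), array([ 2.2, 32.4]), array([ 2.7, 58. ]), array([ 5.6, 32.4])]
slot0 [array([-13.8, -50.6]), array([-20.9, -94.3])]
```

View pics/cmp.png

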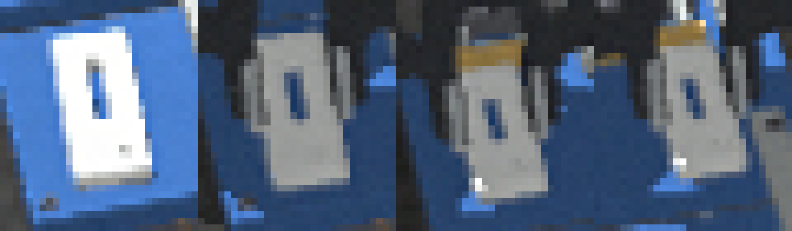

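```bash
python3 - <<'E'
from h import *
from scipy.optimize import fsolve
F=[.4478,-.2208,.145]
def at(u,z):
    s=fsolve(lambda v:(proj("side",[[v[0],v[1],z]])[0]-u),[.45,-.13]); return loc(F,s).round(1)
for u in unz("side",[(525,358),(548,352),(385,385),(372,375),(362,365)],11,(205,155)): print([at(u,z) for z in(.0225,.032)])
# predicted tip corners
T=[.4472,-.1775,.1445]
P=w(T,[[sx*(15+t),sy,22.5] for sx in(1,-1) for t in(0,14) for sy in(-11,11)])
print(((proj("side",P)-[205,155]+.5)*11-.5).round().tolist())
s=cv2.imread("pics/side4.png"); cv2.imwrite("pics/n4.png",cv2.resize(s[170:198,232:262],None,fx=20,fy=20,interpolation=cv2.INTER_NEAREST))
E
```

```text
[array([23.8, 34.2]), array([22. , 21.7])]
[array([30. , 35.2]), array([28.1, 22.7])]
[array([-13.1,  32.2]), array([-14.4,  19.7])]
[array([-15.6,  37.2]), array([-16.9,  24.7])]
[array([-17.4,  42.1]), array([-18.7,  29.5])]
[[515.0, 365.0], [499.0, 315.0], [568.0, 357.0], [552.0, 307.0], [399.0, 383.0], [385.0, 333.0], [345.0, 392.0], [332.0, 342.0]]
```

View pics/n4.png

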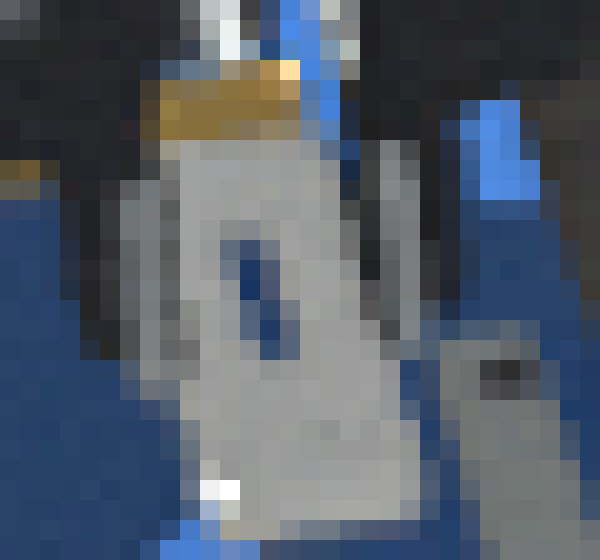

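{"api": "servo_tool", "payload": {
  "deltas": [
    [[34, 0, 0, 0, 0], [34, 0, 0, 0, 0], [34, 0, 0, 0, 0]]
  ]
}}

```text
time: 7.08
tool_pos: [0.4465, -0.1782, 0.0408]
tool_rot: [-0.001, 0.655, 0.756, -0.0]
contact_force: [-0.2, -0.5, -0.1]
gripper_width: 0.401
```

{"api": "servo_tool", "payload": {
  "deltas": [
    [[34, 1, 0.1, 0, 0], [34, 2, 0.3, 0, 0], [34, 3, 0.4, 0, 0]]
  ]
}}

```text
time: 7.45
tool_pos: [0.4502, -0.1782, 0.0415]
tool_rot: [-0.0, 0.655, 0.756, -0.0]
contact_force: [-0.3, -1.1, -0.6]
gripper_width: 0.397
```

{"api": "servo_tool", "payload": {
  "deltas": [
    [[34, 0.7, 0.1, 0, 0], [34, 1.4, 0.2, 0, 0]]
  ]
}}

```text
time: 7.7
tool_pos: [0.4517, -0.178, 0.0415]
tool_rot: [-0.0, 0.655, 0.756, -0.0]
contact_force: [-0.8, 0.2, 0.6]
gripper_width: 0.402
```

{"api": "servo_tool", "payload": {
  "deltas": [
    [[34, 0.7, 0.1, 0, 0], [34, 1.4, 0.2, 0, 0]]
  ]
}}

```text
time: 7.95
tool_pos: [0.4531, -0.1778, 0.0416]
tool_rot: [-0.0, 0.655, 0.756, 0.0]
contact_force: [0.5, -0.6, -0.1]
gripper_width: 0.396
```

```bash
python3 snap.py 5 side; python3 - <<'E'
import cv2
s=cv2.imread("pics/side5.png"); cv2.imwrite("pics/n5.png",cv2.resize(s[168:198,232:262],None,fx=20,fy=20,interpolation=cv2.INTER_NEAREST))
E
```

```text
8.0 [ 0.4532 -0.1778  0.0416] [-0.35  0.49  0.09] 0.39725714584160343
```

View pics/n5.png

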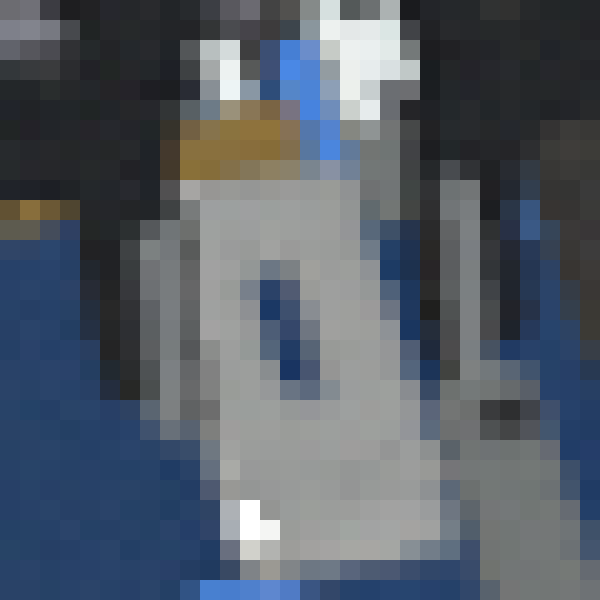

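{"api": "servo_tool", "payload": {
  "deltas": [
    [[34, 0.5, 0.1, 0, 0], [34, 1, 0.1, 0, 0]]
  ]
}}

```text
time: 8.25
tool_pos: [0.4541, -0.1777, 0.0416]
tool_rot: [-0.0, 0.655, 0.756, -0.0]
contact_force: [-0.3, 1.3, 0.1]
gripper_width: 0.398
```

{"api": "servo_tool", "payload": {
  "deltas": [
    [[34, 0.5, 0.1, 0, 0], [34, 1, 0.1, 0, 0]]
  ]
}}

```text
time: 8.5
tool_pos: [0.4549, -0.1776, 0.0416]
tool_rot: [-0.0, 0.655, 0.756, -0.0]
contact_force: [-1.4, -0.2, 0.8]
gripper_width: 0.4
```

{"api": "servo_tool", "payload": {
  "deltas": [
    [[34, 0.4, 0.1, 0, 0], [34, 0.4, 0.1, 0, 0]]
  ]
}}

```text
time: 8.75
tool_pos: [0.4549, -0.1776, 0.0415]
tool_rot: [-0.001, 0.655, 0.756, -0.001]
contact_force: [-5.3, -1.4, 2.4]
gripper_width: 0.398
```

{"api": "servo_tool", "payload": {
  "deltas": [
    [[34, 0.4, 0.1, 0, 0], [34, 0.4, 0.1, 0, 0]]
  ]
}}

```text
time: 9.0
tool_pos: [0.455, -0.1776, 0.0415]
tool_rot: [-0.001, 0.654, 0.756, -0.001]
contact_force: [-6.0, -0.7, 4.6]
gripper_width: 0.401
```

{"api": "servo_tool", "payload": {
  "deltas": [
    [[34, -1.5, -0.2, 0, 0], [34, -2.5, -0.4, 0, 0], [34, -2.5, -0.4, 10, 0], [34, -2.5, -0.4, 35, 0], [10, -2.5, -0.4, 50, 0]]
  ]
}}

```text
time: 9.62
tool_pos: [0.4544, -0.1782, 0.0936]
tool_rot: [0.001, 0.655, 0.756, 0.0]
contact_force: [0.3, -0.8, -0.1]
gripper_width: 0.197
```

{"api": "servo_tool", "payload": {
  "deltas": [
    [[0, 3, -30, 0, 0], [0, 7, -62, 0, 0], [0, 7, -62, -20, 0], [0, 7, -62, -40, 0], [0, 7, -62, -47, 0]]
  ]
}}

```text
time: 10.25
tool_pos: [0.4598, -0.2394, 0.0437]
tool_rot: [-0.001, 0.655, 0.756, -0.0]
contact_force: [-1.0, 0.3, -0.6]
gripper_width: 0.0
```

```bash
python3 snap.py 6 side top; python3 - <<'E'
import cv2
s=cv2.imread("pics/side6.png"); cv2.imwrite("pics/n6.png",cv2.resize(s[165:210,220:270],None,fx=13,fy=13,interpolation=cv2.INTER_NEAREST))
E
```

```text
10.35 [ 0.46   -0.2395  0.0441] [0.31 0.76 0.01] -0.001010017291120253
```

View pics/n6.png

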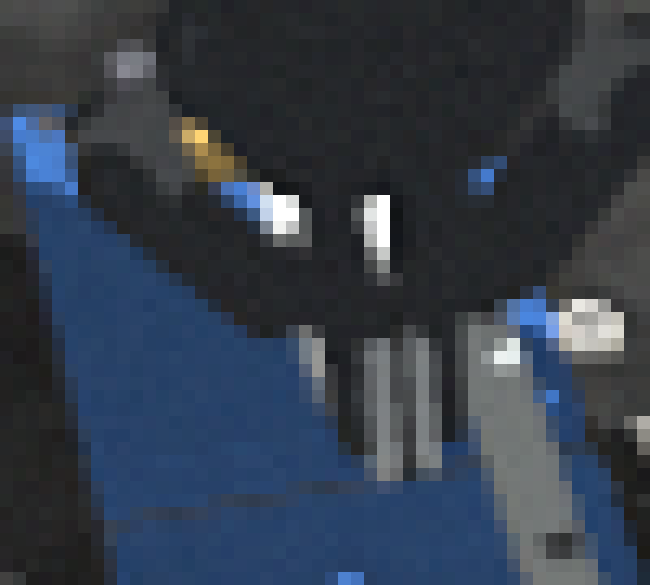

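View pics/top6z.png

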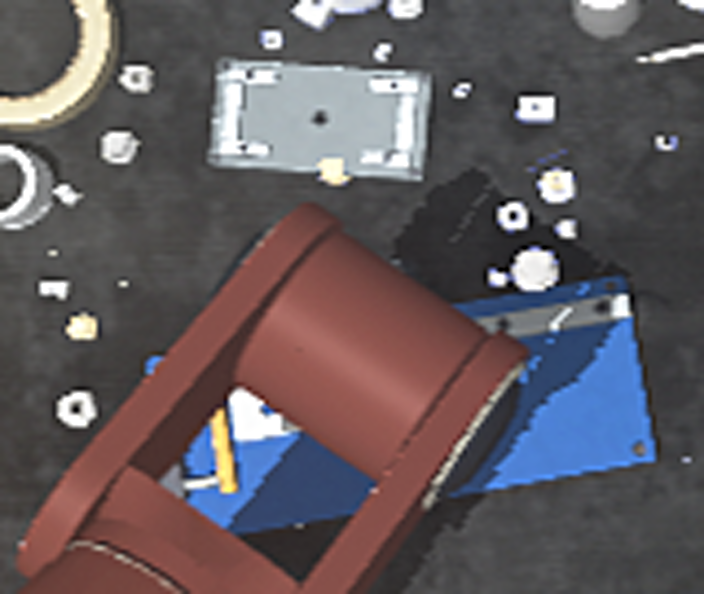

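{"api": "servo_tool", "payload": {
  "deltas": [
    [[0, -0.3, 2, -2, 0], [0, -0.7, 5, -2, 0], [0, -1.0, 7, -2, 0], [0, -1.2, 8, -2, 0]]
  ]
}}

```text
time: 10.85
tool_pos: [0.4593, -0.2317, 0.0429]
tool_rot: [0.0, 0.655, 0.756, 0.0]
contact_force: [0.7, 0.3, 0.8]
gripper_width: 0.001
```

{"api": "servo_tool", "payload": {
  "deltas": [
    [[0, -0.1, 0.6, 0, 0], [0, -0.2, 1.2, 0, 0], [0, -0.3, 1.8, 0, 0]]
  ]
}}

```text
time: 11.22
tool_pos: [0.4588, -0.23, 0.0426]
tool_rot: [-0.0, 0.655, 0.756, -0.0]
contact_force: [-0.4, -0.8, -0.3]
gripper_width: -0.006
```

{"api": "servo_tool", "payload": {
  "deltas": [
    [[0, -0.1, 0.6, 0, 0], [0, -0.2, 1.2, 0, 0]]
  ]
}}

```text
time: 11.48
tool_pos: [0.4587, -0.2288, 0.0426]
tool_rot: [-0.0, 0.655, 0.756, -0.0]
contact_force: [-0.5, -0.2, 0.4]
gripper_width: 0.0
```

{"api": "servo_tool", "payload": {
  "deltas": [
    [[0, -0.1, 0.6, 0, 0], [0, -0.2, 1.2, 0, 0]]
  ]
}}

```text
time: 11.72
tool_pos: [0.4585, -0.2277, 0.0426]
tool_rot: [0.0, 0.655, 0.756, -0.0]
contact_force: [0.5, -0.6, -1.9]
gripper_width: 0.001
```

{"api": "servo_tool", "payload": {
  "deltas": [
    [[0, -0.1, 0.5, 0, 0], [0, -0.15, 1.0, 0, 0]]
  ]
}}

```text
time: 11.98
tool_pos: [0.4583, -0.2266, 0.0426]
tool_rot: [0.0, 0.655, 0.756, -0.0]
contact_force: [0.3, -0.3, -0.2]
gripper_width: 0.002
```

{"api": "servo_tool", "payload": {
  "deltas": [
    [[0, -0.1, 0.5, 0, 0], [0, -0.15, 1.0, 0, 0]]
  ]
}}

```text
time: 12.22
tool_pos: [0.4582, -0.2256, 0.0426]
tool_rot: [-0.0, 0.655, 0.756, -0.0]
contact_force: [0.5, -1.5, 0.3]
gripper_width: -0.001
```

{"api": "servo_tool", "payload": {
  "deltas": [
    [[0, -0.1, 0.5, 0, 0], [0, -0.15, 1.0, 0, 0]]
  ]
}}

```text
time: 12.48
tool_pos: [0.458, -0.2246, 0.0426]
tool_rot: [0.0, 0.655, 0.756, -0.0]
contact_force: [-0.4, -0.6, -0.4]
gripper_width: 0.003
```

{"api": "servo_tool", "payload": {
  "deltas": [
    [[0, 0, 0.25, 0, 0], [0, -0.1, 0.5, 0, 0]]
  ]
}}

```text
time: 12.72
tool_pos: [0.458, -0.2242, 0.0426]
tool_rot: [0.0, 0.655, 0.756, -0.0]
contact_force: [-0.3, -1.3, -0.9]
gripper_width: 0.0
```

{"api": "servo_tool", "payload": {
  "deltas": [
    [[0, 0, 0.25, 0, 0], [0, -0.1, 0.5, 0, 0]]
  ]
}}

```text
time: 12.98
tool_pos: [0.458, -0.2241, 0.0428]
tool_rot: [0.001, 0.655, 0.756, -0.0]
contact_force: [0.3, -3.7, -1.3]
gripper_width: -0.0
```

{"api": "servo_tool", "payload": {
  "deltas": [
    [[0, 0, 0.25, 0, 0], [0, -0.1, 0.5, 0, 0]]
  ]
}}

```text
time: 13.22
tool_pos: [0.458, -0.224, 0.0429]
tool_rot: [0.001, 0.655, 0.756, -0.001]
contact_force: [-0.4, -5.6, -1.0]
gripper_width: 0.003
```

```bash
python3 snap.py 7 top
```

```text
13.275 [ 0.458 -0.224  0.043] [-1.21 -5.66 -1.15] -0.002795783657858265
```

View pics/top7z.png

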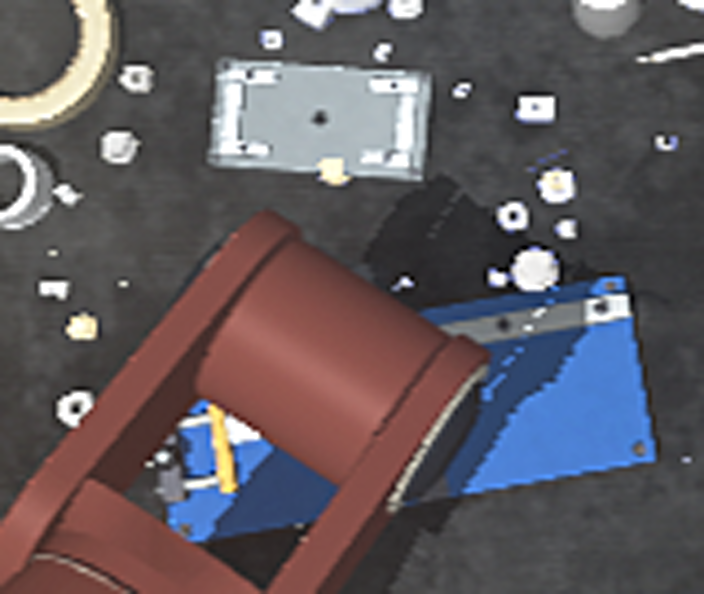

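{"api": "servo_tool", "payload": {
  "deltas": [
    [[0, 0.4, -3, 0, 0], [0, 0.7, -5, 0, 0], [0, 0.7, -5, 20, 0], [42, 0.7, -5, 45, 0], [42, -2, 20, 45, 0]]
  ]
}}

```text
time: 13.9
tool_pos: [0.4575, -0.2044, 0.0903]
tool_rot: [0.002, 0.655, 0.755, 0.001]
contact_force: [-0.2, 0.2, -0.3]
gripper_width: 0.421
```

{"api": "servo_tool", "payload": {
  "deltas": [
    [[42, -4, 33.5, 0, 0], [42, -4, 33.5, 0, 0], [42, -4, 33.5, -20, 0], [42, -4, 33.5, -38, 0], [42, -4, 33.5, -38, 0]]
  ]
}}

```text
time: 14.52
tool_pos: [0.4503, -0.1691, 0.0475]
tool_rot: [-0.002, 0.655, 0.756, -0.0]
contact_force: [-0.7, 0.5, -0.2]
gripper_width: 0.492
```

```bash
python3 snap.py 8 side; python3 - <<'E'
import cv2
s=cv2.imread("pics/side8.png"); cv2.imwrite("pics/n8.png",cv2.resize(s[160:205,220:270],None,fx=13,fy=13,interpolation=cv2.INTER_NEAREST))
E
```

```text
14.575 [ 0.451  -0.1695  0.0486] [1.37 0.22 0.26] 0.49376380771979833
```

View pics/n8.png

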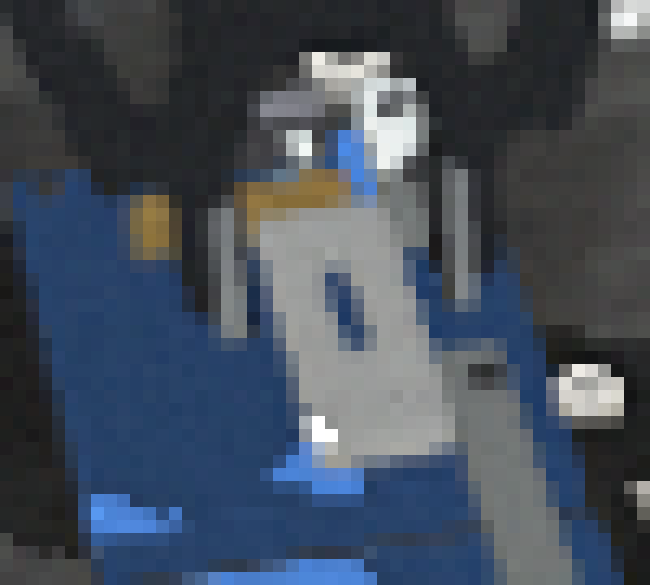

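{"api": "servo_tool", "payload": {
  "deltas": [
    [[36, 1, -1, -4, 0], [36, 1, -1, -6.5, 0], [36, 1, -1, -6.5, 0]]
  ]
}}

```text
time: 14.95
tool_pos: [0.4528, -0.1707, 0.0432]
tool_rot: [0.0, 0.655, 0.756, 0.0]
contact_force: [-0.4, -1.3, 0.7]
gripper_width: 0.421
```

{"api": "servo_tool", "payload": {
  "deltas": [
    [[36, 0.7, 0.1, 0, 0], [36, 1.4, 0.2, 0, 0], [36, 2, 0.3, 0, 0]]
  ]
}}

```text
time: 15.32
tool_pos: [0.4548, -0.1703, 0.0432]
tool_rot: [0.0, 0.655, 0.756, -0.0]
contact_force: [-1.6, 0.4, 0.6]
gripper_width: 0.425
```

{"api": "servo_tool", "payload": {
  "deltas": [
    [[36, 0.5, 0.1, 0, 0], [36, 0.8, 0.1, 0, 0]]
  ]
}}

```text
time: 15.58
tool_pos: [0.4549, -0.1703, 0.0431]
tool_rot: [-0.001, 0.654, 0.756, -0.001]
contact_force: [-4.8, 0.0, 5.4]
gripper_width: 0.421
```

{"api": "servo_tool", "payload": {
  "deltas": [
    [[36, 0.5, 0.1, 0, 0], [36, 0.5, 0.1, 0, 0]]
  ]
}}

```text
time: 15.82
tool_pos: [0.455, -0.1703, 0.043]
tool_rot: [-0.001, 0.654, 0.756, -0.001]
contact_force: [-5.7, -1.5, 5.0]
gripper_width: 0.426
```

{"api": "servo_tool", "payload": {
  "deltas": [
    [[38, -2, -0.3, 0, 0], [38, -3.2, -0.5, -1.5, 0], [38, -3.2, -0.5, -1.5, 0], [38, -3.2, -0.5, -1.5, 0], [38, -3.2, -0.5, -1.5, 0]]
  ]
}}

```text
time: 16.45
tool_pos: [0.4529, -0.1706, 0.0416]
tool_rot: [0.0, 0.655, 0.756, 0.0]
contact_force: [0.6, -0.3, -0.6]
gripper_width: 0.445
```

{"api": "servo_tool", "payload": {
  "deltas": [
    [[38, 0, 0, 0, 0], [38, 0, 0, 0, 0], [38, 0, 0, 0, 0]]
  ]
}}

```text
time: 16.82
tool_pos: [0.4528, -0.1706, 0.0416]
tool_rot: [0.0, 0.655, 0.756, -0.0]
contact_force: [0.0, 0.7, -0.6]
gripper_width: 0.441
```

```bash
python3 snap.py 9 side; python3 - <<'E'
import cv2
s=cv2.imread("pics/side9.png"); cv2.imwrite("pics/n9.png",cv2.resize(s[160:205,220:270],None,fx=13,fy=13,interpolation=cv2.INTER_NEAREST))
E
```

```text
16.875 [ 0.4528 -0.1706  0.0416] [0.33 0.09 0.45] 0.4475311175300334
```

View pics/n9.png

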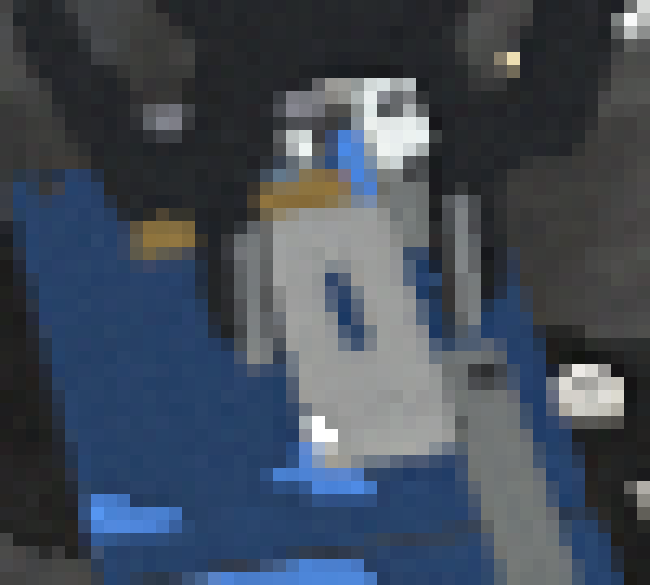

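{"api": "servo_tool", "payload": {
  "deltas": [
    [[38, -1.7, -0.2, 0, 0], [32, -1.7, -0.2, 0, 0], [25, -1.7, -0.2, 0, 0], [25, -1.7, -0.2, 0, 0], [25, -1.7, -0.2, 0, 0]]
  ]
}}

```text
time: 17.5
tool_pos: [0.4513, -0.171, 0.0419]
tool_rot: [0.0, 0.655, 0.756, -0.0]
contact_force: [-0.5, 0.1, 3.8]
gripper_width: 0.324
```

{"api": "servo_tool", "payload": {
  "deltas": [
    [[25, 0, 0, 3, 0], [25, 0, 0, 8, 0], [25, 0, 0, 25, 0], [25, 0, 0, 50, 0], [25, 0, 0, 50, 0]]
  ]
}}

```text
time: 18.12
tool_pos: [0.4529, -0.1716, 0.0947]
tool_rot: [0.003, 0.655, 0.756, 0.001]
contact_force: [1.2, 0.3, -1.0]
gripper_width: 0.321
```

```bash
python3 snap.py 10 side top; python3 - <<'E'
from h import *
T=lambda px:unz("top",px,4.4,(150,165)); S=lambda px:unz("side",px,5,(205,135))
for z in(12,):
    ne=[[31,-60.5,z],[-31,-60.5,z],[-31,60.5,z],[31,60.5,z],[0,0,12]]
    ot=("top",ne,T([(431,73),(418,180),(212,165),(228,60),(320,118)]))
    os_=("side",ne,S([(550,322),(440,328),(440,198),(545,195),(494,259)]))
    for o in([ot],[os_]):
        p,r=fit(o,[.6,-.19,-.1]); print(z,p.round(4),r.round(1).tolist())
im=cv2.imread("pics/top0.png"); cv2.imwrite("pics/nest_t.png",cv2.resize(im[173:212,192:252],None,fx=13,fy=13,interpolation=cv2.INTER_CUBIC))
im=cv2.imread("pics/side0.png"); cv2.imwrite("pics/nest_s.png",cv2.resize(im[168:208,285:325],None,fx=14,fy=14,interpolation=cv2.INTER_CUBIC))
E
```

```text
18.225 [ 0.4511 -0.1707  0.0918] [ 0.09 -0.08 -1.03] 0.32429218027851187
12 [ 0.6129 -0.1827 -0.1095] [[0.4, 0.2], [1.1, 0.3], [-0.4, -0.1], [-1.4, -0.6], [0.4, 0.2]]
12 [ 0.6121 -0.1829 -0.107 ] [[0.4, 0.5], [-0.1, -0.6], [-0.1, -0.2], [-0.1, 0.3], [-0.1, -0.1]]
```

View pics/nest_t.png

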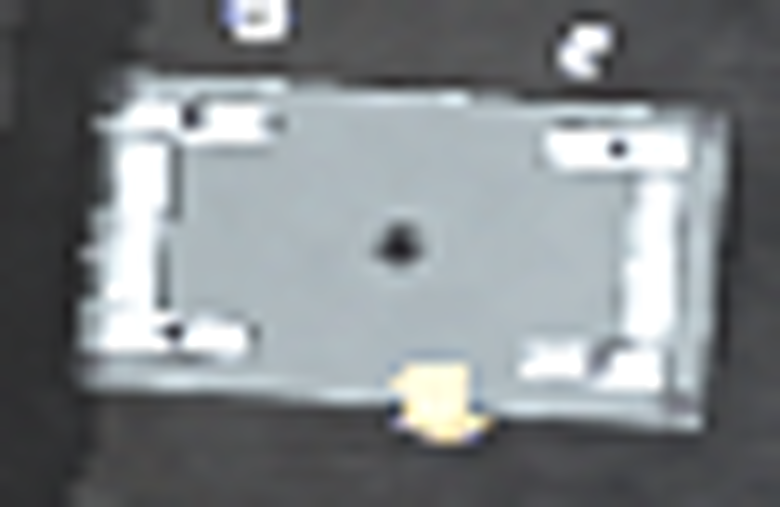

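View pics/nest_s.png

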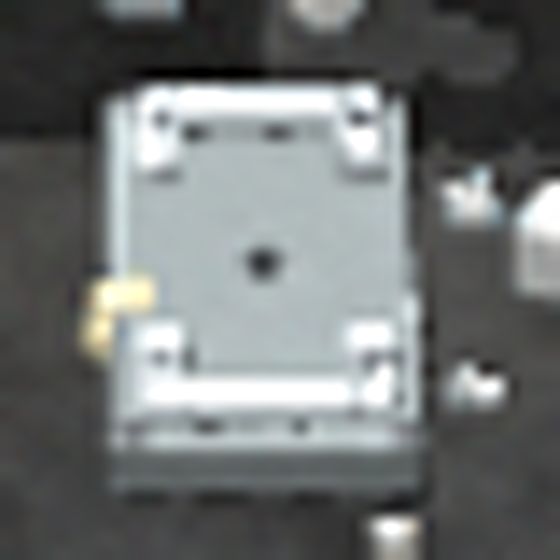

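View pics/side10z.png

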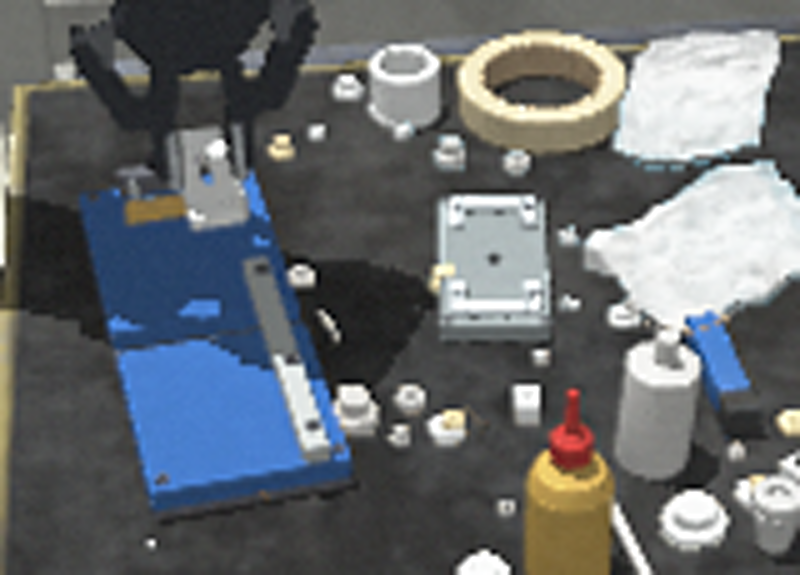

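View pics/top10z.png

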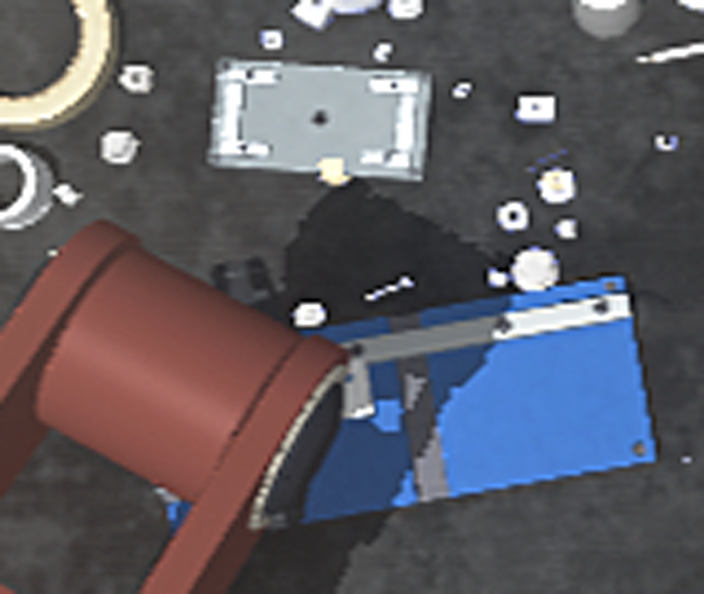

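```bash
python3 - <<'E'
from h import *
N=[.6125,-.1828,-.108]
ut=unz("top",[(437,395)],13,(192,173))[0]; 
for nm,u2 in(("centroid",(118,312)),("top",(125,293)),("bottom",(102,340))):
    us=unz("side",[u2],14,(285,168))[0]
    r=least_squares(lambda P:np.r_[proj("top",P)[0]-ut,proj("side",P)[0]-us],[.58,-.19,.01]); print(nm,r.x.round(4),r.fun.round(2),loc(N,r.x[:2]).round(1))
E
```

```text
centroid [ 0.5836 -0.1877  0.006 ] [ 0.02  0.61  0.69 -0.13] [-28.2  -7.9]
top [ 0.5838 -0.1883  0.0111] [ 0.01  0.24  0.27 -0.05] [-27.9  -8.6]
bottom [ 0.5828 -0.1867 -0.0013] [ 0.05  1.35  1.52 -0.29] [-29.1  -7.1]
```

{"api": "servo_tool", "payload": {
  "deltas": [
    [[25, 25, -2, 0, -0.4], [25, 60, -4, 0, -0.9], [25, 95, -7, 0, -1.5], [25, 130, -9, 0, -2.1], [25, 161, -11.5, 0, -2.4]]
  ]
}}

```text
time: 18.85
tool_pos: [0.6124, -0.1818, 0.0897]
tool_rot: [-0.001, 0.745, 0.668, -0.001]
contact_force: [-0.7, -0.8, -1.5]
gripper_width: 0.321
```

{"api": "servo_tool", "payload": {
  "deltas": [
    [[25, 0, 0, 0, 0], [25, 0, 0, -20, 0], [25, 0, 0, -33, 0], [25, 0, 0, -33, 0]]
  ]
}}

```text
time: 19.35
tool_pos: [0.6096, -0.1815, 0.0556]
tool_rot: [-0.002, 0.744, 0.668, -0.001]
contact_force: [-0.2, -0.1, -1.3]
gripper_width: 0.327
```

```bash
python3 snap.py 11 side top; python3 - <<'E'
import cv2
s=cv2.imread("pics/side11.png"); cv2.imwrite("pics/n11.png",cv2.resize(s[155:210,275:335],None,fx=13,fy=13,interpolation=cv2.INTER_CUBIC))
s=cv2.imread("pics/top11.png"); cv2.imwrite("pics/m11.png",cv2.resize(s[160:225,180:260],None,fx=9,fy=9,interpolation=cv2.INTER_CUBIC))
E
```

```text
19.45 [ 0.6115 -0.1822  0.0581] [-0.11  0.13 -0.25] 0.31731361852403694
```

View pics/n11.png

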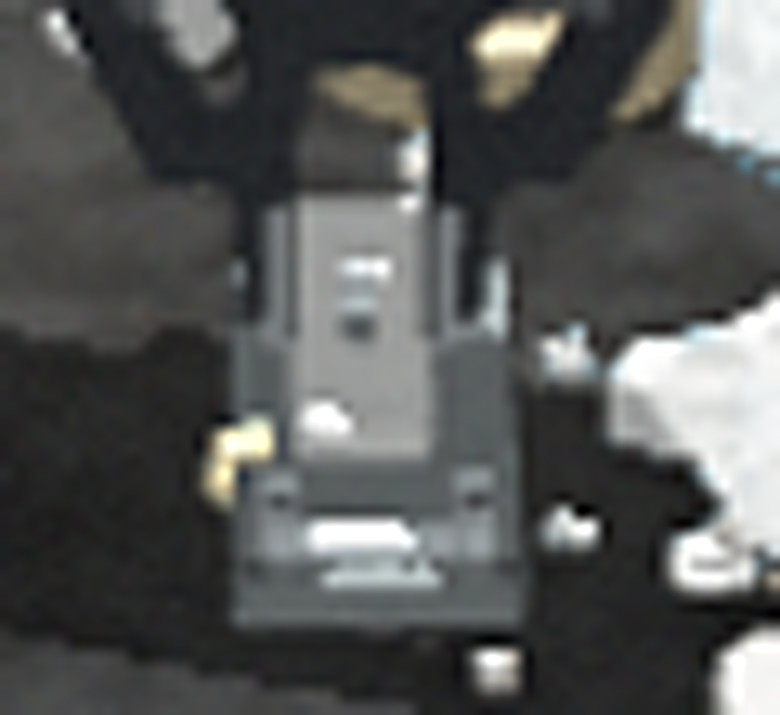

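View pics/m11.png

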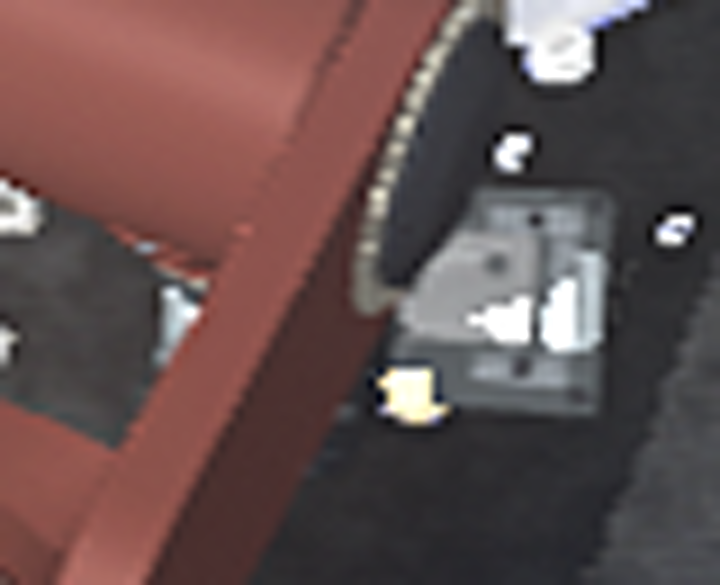

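```bash
python3 - <<'E'
from h import *
N=[.6125,-.1828,-.108]
def draw(n,a,c,b,d,s,P,zb,N=N):
    im=cv2.imread(f"pics/{n}11.png"); z=cv2.resize(im[a:b,c:d],None,fx=s,fy=s,interpolation=cv2.INTER_CUBIC)
    def ln(p,pts,col):
        q=((proj(n,w(p,pts))-[c,a]+.5)*s-.5).round().astype(int); cv2.polylines(z,[q.reshape(-1,1,2)],True,col,1)
    R=lambda x,y,h:[[x,y,h],[-x,y,h],[-x,-y,h],[x,-y,h]]
    ln(N,R(17,45.5,18),(0,255,255)); ln(N,R(25,53.5,18),(0,255,255)); ln(N,R(31,60.5,12),(0,255,0))
    ln(P,R(15,42.5,zb+8),(0,0,255)); ln(P,R(15,42.5,zb),(255,0,255))
    cv2.imwrite(f"pics/d11_{n}.png",z)
P=[.6115,-.1822,-.108]; zb=58.1-21.9
draw("top",160,180,225,260,9,P,zb); draw("side",155,275,210,335,13,P,zb)
E
```

```text
(no output)
```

View pics/d11_top.png

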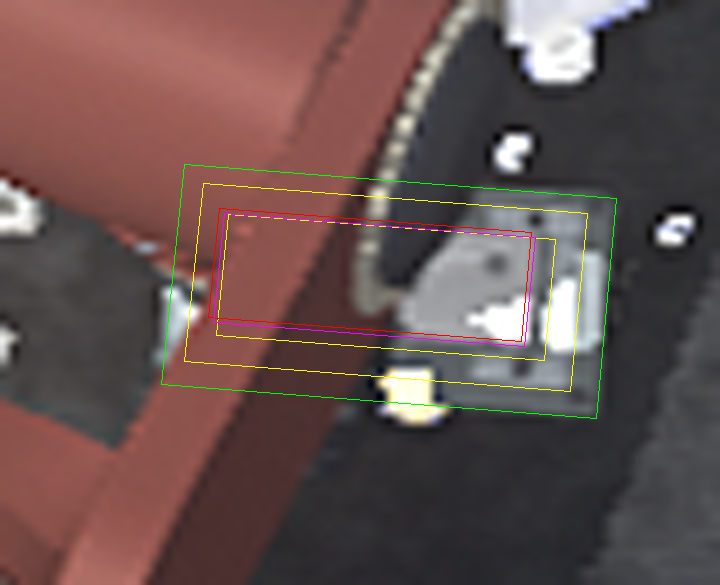

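View pics/d11_side.png

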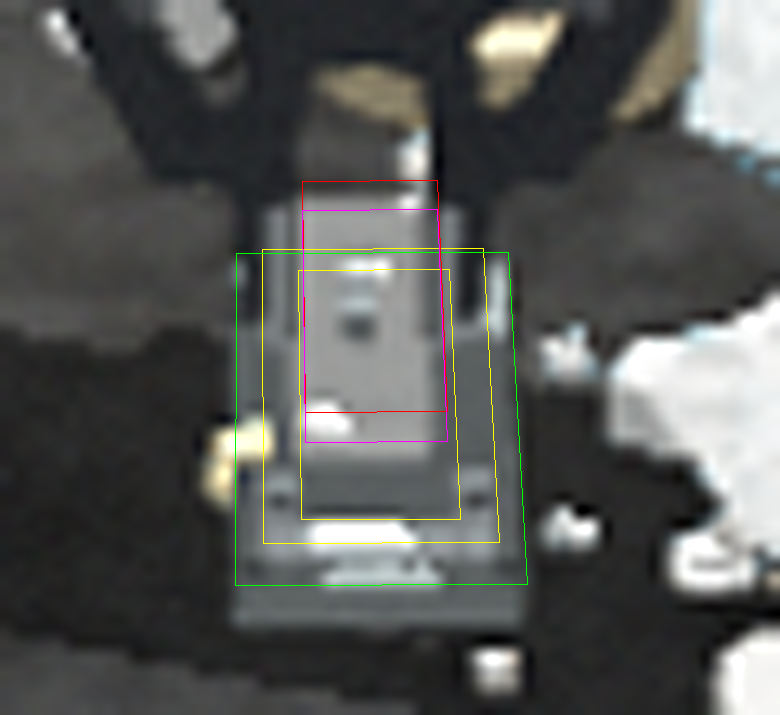

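{"api": "servo_tool", "payload": {
  "deltas": [
    [[25, 2.5, 1.7, -5, 0.05], [25, 2.5, 1.7, -12, 0.05], [25, 2.5, 1.7, -14, 0.05], [25, 2.5, 1.7, -14, 0.05]]
  ]
}}

```text
time: 19.95
tool_pos: [0.6144, -0.1805, 0.0442]
tool_rot: [-0.0, 0.742, 0.67, -0.0]
contact_force: [0.6, 0.1, -1.0]
gripper_width: 0.319
```

```bash
python3 snap.py 12 side top; cat > d.py <<'E'
from h import *
import sys
def draw(i,n,a,c,b,d,s,P,zb,N):
    im=cv2.imread(f"pics/{n}{i}.png"); z=cv2.resize(im[a:b,c:d],None,fx=s,fy=s,interpolation=cv2.INTER_CUBIC)
    def ln(p,pts,col):
        q=((proj(n,w(p,pts))-[c,a]+.5)*s-.5).round().astype(int); cv2.polylines(z,[q.reshape(-1,1,2)],True,col,1)
    R=lambda x,y,h:[[x,y,h],[-x,y,h],[-x,-y,h],[x,-y,h]]
    cv2.imwrite(f"pics/c{i}_{n}.png",z)
    ln(N,R(17,45.5,18),(0,255,255)); ln(N,R(25,53.5,18),(0,255,255)); ln(N,R(31,60.5,12),(0,255,0))
    ln(P,R(15,42.5,zb+8),(0,0,255)); ln(P,R(15,42.5,zb),(255,0,255))
    cv2.imwrite(f"pics/d{i}_{n}.png",z)
i=sys.argv[1]; v=[float(x) for x in sys.argv[2:6]]
draw(i,"top",160,180,225,260,9,v[:3],v[3],[.6137,-.1828,-.108]); draw(i,"side",155,275,210,335,13,v[:3],v[3],[.6125,-.1828,-.108])
E

```

```text
20.05 [ 0.6147 -0.1806  0.0447] [-0.34  0.15 -0.63] 0.3238967836103296
```

```bash
python3 d.py 12 .6140 -.1824 -.108 22.5; python3 -c "
import cv2
cv2.imwrite('pics/x12.png',cv2.hconcat([cv2.resize(cv2.imread('pics/d12_side.png'),(780,715))[100:660,150:600],cv2.imread('pics/d12_top.png')[25:585,380:650]]))"
```

```text
(no output)
```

View pics/x12.png

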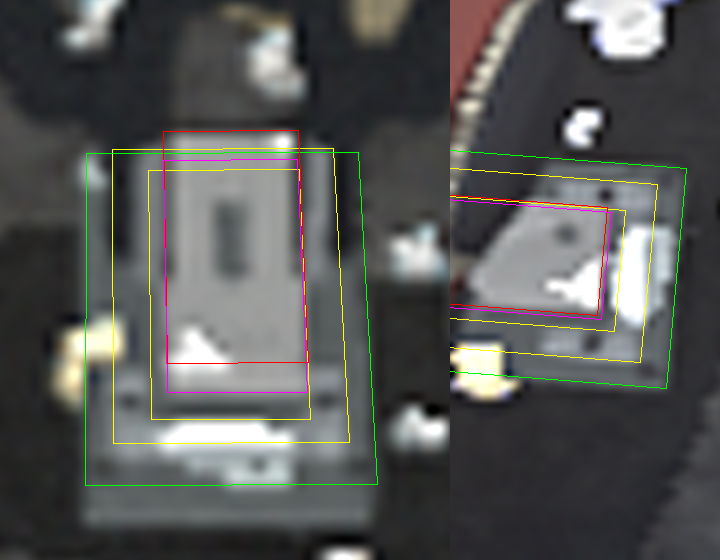

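View pics/c12_side.png

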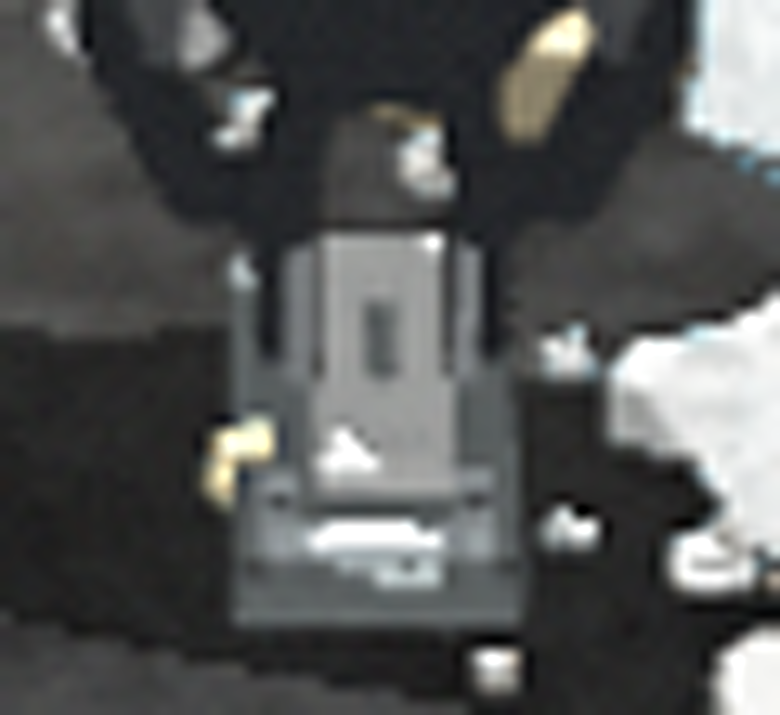

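View pics/c12_top.png

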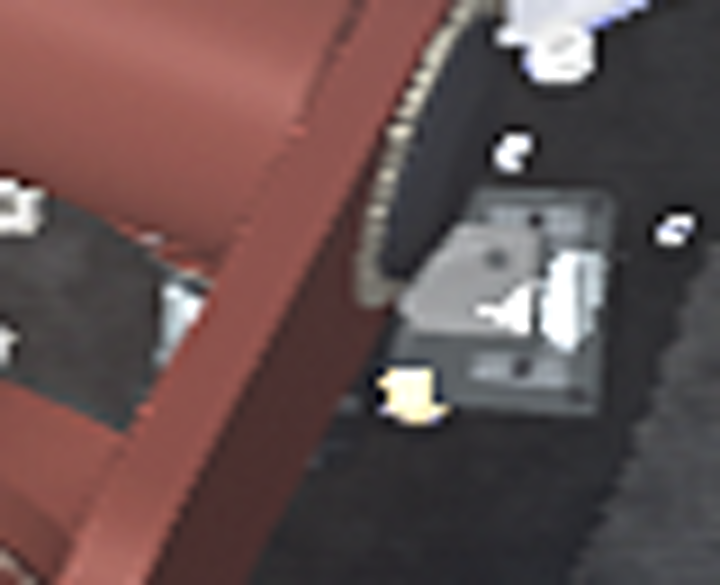

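{"api": "servo_tool", "payload": {
  "deltas": [
    [[25, -1.1, 0.8, 0, 0], [25, -1.1, 0.8, -2, 0], [25, -1.1, 0.8, -4, 0], [25, -1.1, 0.8, -5, 0], [25, -1.1, 0.8, -5, 0]]
  ]
}}

```text
time: 20.68
tool_pos: [0.6134, -0.1798, 0.0394]
tool_rot: [-0.0, 0.742, 0.67, -0.0]
contact_force: [0.2, 0.0, -0.9]
gripper_width: 0.325
```

{"api": "servo_tool", "payload": {
  "deltas": [
    [[25, 0, 0, -1, 0], [25, 0, 0, -2, 0], [25, 0, 0, -2, 0]]
  ]
}}

```text
time: 21.05
tool_pos: [0.6135, -0.1798, 0.0375]
tool_rot: [-0.0, 0.742, 0.67, -0.0]
contact_force: [0.2, 0.6, -1.9]
gripper_width: 0.325
```

{"api": "servo_tool", "payload": {
  "deltas": [
    [[25, 0, 0, -1, 0], [25, 0, 0, -2, 0], [25, 0, 0, -2, 0]]
  ]
}}

```text
time: 21.42
tool_pos: [0.6134, -0.1798, 0.0354]
tool_rot: [-0.0, 0.742, 0.67, -0.0]
contact_force: [-0.2, -0.4, -0.3]
gripper_width: 0.321
```

{"api": "servo_tool", "payload": {
  "deltas": [
    [[25, 0, 0, -0.5, 0], [25, 0, 0, -1, 0], [25, 0, 0, -1, 0]]
  ]
}}

```text
time: 21.8
tool_pos: [0.6135, -0.1798, 0.0345]
tool_rot: [-0.0, 0.742, 0.67, -0.0]
contact_force: [0.4, -0.6, -1.2]
gripper_width: 0.319
```

{"api": "servo_tool", "payload": {
  "deltas": [
    [[25, 0, 0, -0.5, 0], [25, 0, 0, -0.5, 0]]
  ]
}}

```text
time: 22.05
tool_pos: [0.6135, -0.1798, 0.034]
tool_rot: [-0.0, 0.742, 0.67, -0.0]
contact_force: [-0.2, -0.1, -0.8]
gripper_width: 0.321
```

{"api": "servo_tool", "payload": {
  "deltas": [
    [[25, 0, 0, -0.4, 0], [25, 0, 0, -0.4, 0]]
  ]
}}

```text
time: 22.3
tool_pos: [0.6136, -0.1798, 0.034]
tool_rot: [-0.0, 0.742, 0.67, -0.0]
contact_force: [-1.5, 0.9, 1.5]
gripper_width: 0.326
```

{"api": "servo_tool", "payload": {
  "deltas": [
    [[25, 0, 0, -0.4, 0], [25, 0, 0, -0.4, 0]]
  ]
}}

```text
time: 22.55
tool_pos: [0.6136, -0.1798, 0.034]
tool_rot: [-0.0, 0.742, 0.67, -0.0]
contact_force: [-3.3, 1.1, 5.0]
gripper_width: 0.32
```

```bash
python3 snap.py 13 side top; python3 d.py 13 .6130 -.182 -.108 12
```

```text
22.65 [ 0.6136 -0.1798  0.034 ] [-3.44  0.51  5.05] 0.3207427160178472
```

View pics/c13_side.png

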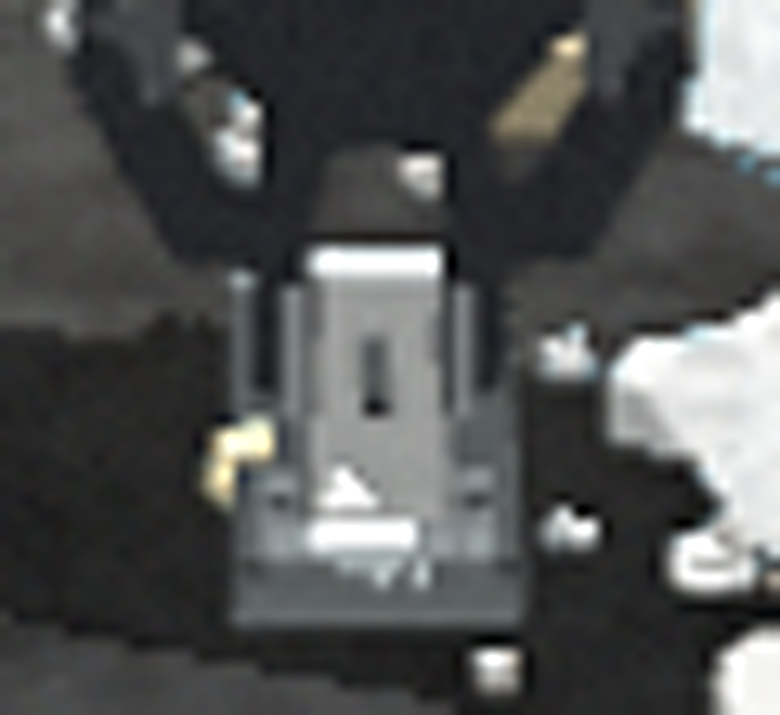

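View pics/c13_top.png

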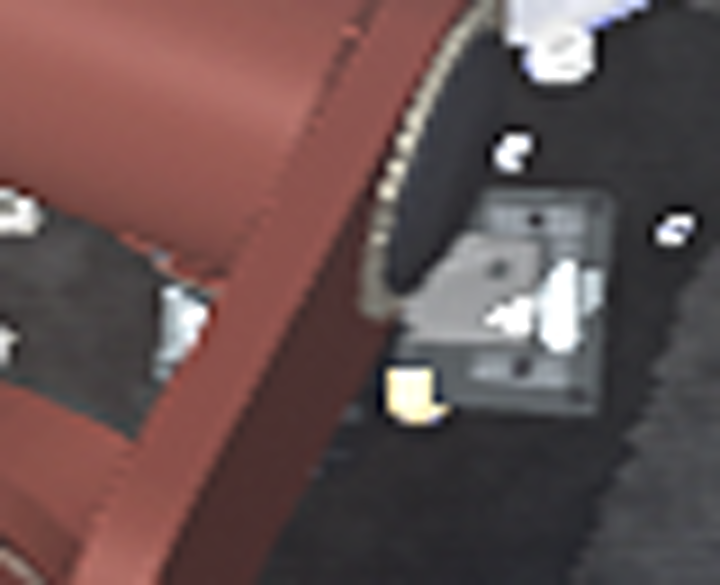

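{"api": "servo_tool", "payload": {
  "deltas": [
    [[25, 0, 0, 0.5, 0], [38, 0, 0, 0.5, 0], [38, 0, 0, 0.5, 0], [38, 0, 0, 0.5, 0]]
  ]
}}

```text
time: 23.15
tool_pos: [0.6135, -0.1798, 0.0336]
tool_rot: [0.0, 0.742, 0.67, 0.0]
contact_force: [0.6, 0.3, 0.2]
gripper_width: 0.448
```

{"api": "servo_tool", "payload": {
  "deltas": [
    [[38, 0, 0, 5, 0], [38, 0, 0, 20, 0], [38, 0, 0, 60, 0], [38, 0, 0, 110, 0], [38, -30, 40, 150, 0]]
  ]
}}

```text
time: 23.78
tool_pos: [0.586, -0.1424, 0.1874]
tool_rot: [0.003, 0.743, 0.669, 0.001]
contact_force: [0.2, 0.4, 0.8]
gripper_width: 0.446
```

{"api": "servo_tool", "payload": {
  "deltas": [
    [[38, -30, 60, 20, 0], [38, -60, 120, 20, 0], [38, -90, 180, 20, 0], [38, -120, 230, 20, 0], [38, -120, 230, 20, 0]]
  ]
}}

```text
time: 24.4
tool_pos: [0.4629, 0.0917, 0.2041]
tool_rot: [0.001, 0.741, 0.671, 0.001]
contact_force: [0.4, -0.5, 0.2]
gripper_width: 0.444
```

```bash
python3 snap.py 14 side top; python3 d.py 14 .6137 -.182 -.108 12
```

```text
24.5 [0.4641 0.0901 0.204 ] [0.87 0.73 0.97] 0.44141264075100156
```

View pics/c14_side.png

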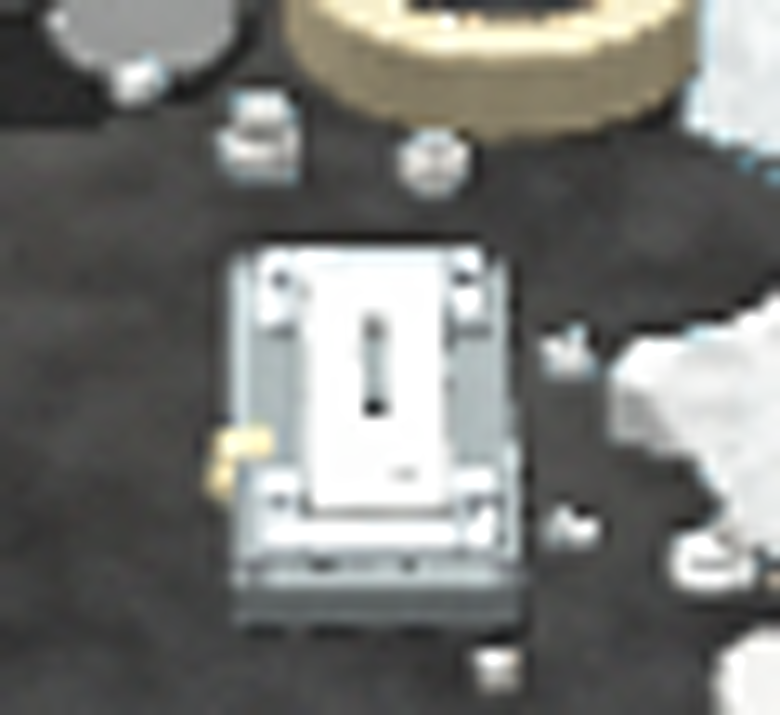

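View pics/c14_top.png

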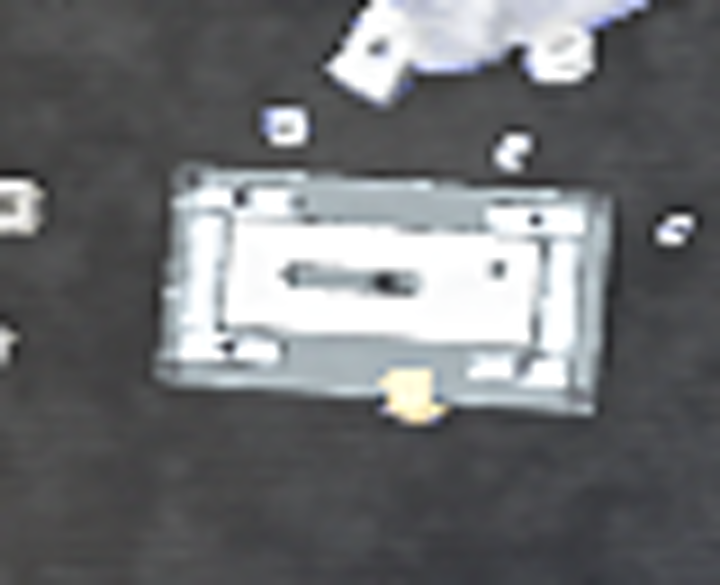

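View pics/top14.png

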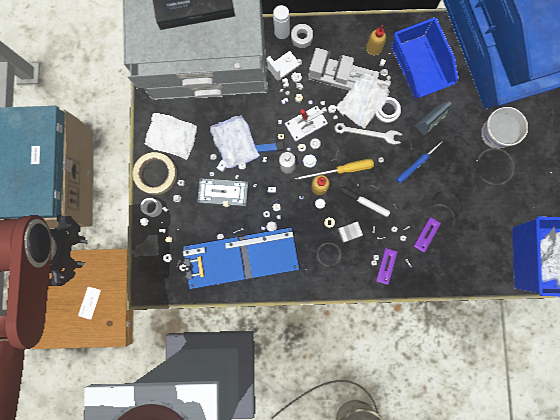

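```bash
python3 - <<'E'
from h import *
a=cv2.imread("pics/top0.png").astype(int);b=cv2.imread("pics/top14.png").astype(int)
for im in(a,b):
    r=im[240:290,180:220]; m=(r[...,2]>170)&(r[...,1]>110)&(r[...,0]<110); print("brass centroid",np.argwhere(m).mean(0).round(2)+[240,180],m.sum())
print(job_done())
E
```

```text
brass centroid [265.27 200.87] 15
brass centroid [265.85 200.95] 20
the job is handed in; nothing more can be done
None
```

The plate is in the drilling nest and the job is handed in at about 24.5 s of the 58 s allowed.

**What I did**
- I gripped the plate by its sides just above the table, turned it in line with the fixture and slid it over the groove.
- I let go beside the window and nudged it flush to the fence, with about 6 N felt.
- I then pushed it from its end with closed fingers until the brass stop pushed back, with about 5.7 N felt. After that I nudged it against the fence again and let go.
- I gripped it through the window, carried it level to the nest and lowered it until it touched down at the expected floor height. I released it and moved the arm clear.

**What the last checks showed**
- Both cameras show the plate flat inside all four pocket walls.
- The brass stop looks unmoved: its image centroid shifted by about 0.6 px down and 0.1 px sideways, under a changed shadow and from only a handful of pixels.
- Everything else looks to be where it was in the overhead picture.

**What disagreed or stayed unclear**
- During the first gripped move toward the fence, the arm met about 9 N of sideways and 13 N of vertical resistance roughly 5 mm too early, and the tool tilted very slightly. I never found the cause. I backed off and let go, and the same travel was then free.
- The two cameras disagreed by 1 to 3 mm on the plate's position over the nest. I corrected by comparing the plate with the nest in the same pictures.
- I did not repeat the end push after the last fence nudge. The final contact with the stop rests on the earlier push and on the picture taken just before lifting.

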